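Weigh a check weight on a sprung hook balance

TASK

Weigh the wider of the two steel weights on the spring balance: hang it by its wire loop on the hook and lower it slowly until the spring alone carries it, so that the hook neither drops, springs back nor is pulled to the end of its travel when you let go. Let it hang untouched until it has been still for a full second, then ease it slowly off the hook and stand it upright in the white tray. Do not bump the balance, and leave the slim weight, the flask and the beakers where they are.

Things in the scene. Friction and masses are not known exactly. Their poses are not given: they have to be found in the camera images.
- weight_center (a point): The wider of two similar steel weights, 150 mm tall; point on its axis half-way up, 75 mm above its underside; z is up along the weight. Round body 46 mm in diameter, 52 mm high; above it a wire loop, and a grip block on top. Mass between 0.23 and 0.67 kg, different each run. Stands on the worktop at first.
- weight_eye (a point): Inner top of the wide weight's closed wire loop (6 mm wire), 26 mm above weight_center; it rests on the hook when the weight hangs. The loop lies in the weight's y-z plane: its window is 26 mm wide along y, pointed at the top, and reaches 49 mm down from this point to the body. The hook goes through it along the weight's x axis, from either side.
- weight_grip (a point): Centre of the flat-sided grip block on top of the wide weight's loop, 59 mm above weight_center: 22 mm along the weight's x, 14 mm along y (the way to pinch it), 32 mm high, on a 10 mm thick stem.
- slim_center (a point): The slim weight, to be left alone: same height and shape, but its body is only 33 mm in diameter. Point half-way up its axis, 75 mm above its underside.
- hook_seat (a point): Lowest spot of the balance's hook, top of its 6 mm steel wire, where the loop shall rest; moves down with the hook, 218 mm above the worktop when unloaded. The hook's open end points along this point's -x axis (z up). Along +x the wire climbs within 20 mm to a level arm 12 mm higher, which runs back to the carriage on the column.
- hook_tip (a point): Upper end of the hook's upturned tip, 17 mm from hook_seat along its -x axis and 19 mm higher.
- balance: Spring balance: upright metal column on a foot of 100 x 120 mm, fixed to the worktop; origin under the column. Column 30 mm wide, 274 mm tall; the hook reaches out from it along the -x axis, its seat 99 mm from the column's axis, and can move only up and down.
- hook (a joint): How far the hook is pulled down, m: 0 unloaded, 0.095 at its end stop. A spring pulls it back with 90 N per metre of travel (lightly damped), so the wide weight hangs at 0.025 to 0.073, according to its mass. It must never be pulled beyond 0.088 nor move faster than 0.10 m/s, up or down.
- tray: Open white plastic tray, 130 x 130 mm outside, walls 4 mm thick and 18 mm high, fixed to the worktop; origin at the centre of its underside, inner floor 4 to 5 mm above it.
- flask: Conical glass flask, 67 mm wide, 114 mm tall, a bystander; origin at the centre of its underside.
- beaker: Glass beaker, 62 mm wide, 80 mm tall, a bystander; origin at the centre of its underside.
There are look-alikes about, which are no part of the job. Of the things that look like the tray, take the one that is farthest to the robot's left at the start.

How it is judged:
By the outcome, as a careful person would: the job done as asked, in the order asked, and still so for the second after the job is handed in, with the robot touching nothing.
It also fails if it takes over 69 s, if anything falls off the work surface, if the arm or the gripper's body presses on something with over 40 N, if the wrist force passes 120 N, or if a joint passes its speed limit or range.

ROBOT

A 6-joint arm with a two-finger parallel gripper is mounted at the origin on the work surface; the furniture and walls round the work are solid. World frame = base frame: x ahead of the robot, y to its left, z up, the work surface at z = 0. Lengths are in m, angles in degrees, forces in N, time in s.
With the tool pointing down it reaches from about 0.35 to 0.875 m from the base axis. Payload 4.2 kg.
Tool frame: the origin (TCP) lies between the finger pads; the fingertips stand 14 mm ahead of it and the grasp point (between the pads) lies 5 mm behind it; x points along the fingers, y is the direction in which the jaws open and shut, and the axes are right-handed (so a half turn about x gives the same grasp; the last joint's range is limited). The gripper opens to 87 mm and grips with 3 to 60 N. Pads are 19 mm wide; open, the fingers measure 117 mm over their backs; the gripper's body (75 mm by 190 mm) begins 51 mm behind the grasp point.
Start: joints at [-48.552, 22.042, 0.453, 0, -68.411, -14.817], TCP at [0.28, -0.559, 0.237] pointing down, gripper open.
Joint ranges: [-179.83, 179.83], [-69.29, 118.12], [-61.27, 80.66], [-181.25, 117.63], [-171.15, -9.14], [-177.46, 177.46]. Speed limits (degrees/s): [159.86, 159.86, 180, 180, 180, 180].

INTERFACE

Orientations are given as a 3x3 rotation matrix whose columns are the frame's x, y, z axes.
In Python, from station import r, imaging, job gives the robot as it stands. The module is installed in compiled form; this text tells all that it offers.
- The arm moves only by the tool apply_moves, never from a script. Its arguments are lists of equal length, an entry for each row: "xyz": the shift along the tool's x, y, z in m, a list of three; "twist": the turn about the tool's x in degrees; "claw": the opening, from 0 (shut) to 1 (fully open). A call has 1 to 12 rows; each row shifts and turns the pose as measured when the row begins, along the tool's axes as they then stand; what a row does not reach is not made up. A row lasts 1/10 s, in which the tool goes at most 50 mm and 8.59 degrees, less where a joint would pass 70% of its speed; a pose out of reach is approached as far as the arm can. A call is refused whole if a number of a shift passes 0.05 or a number of a turn 8.59, either way. A call with a gripper value outside its range is refused whole. The fingers move at their own pace and stop on an object; the grip force is fixed at half the most. Time passes only in rows, so rows that do not move let the fingers close. It gives the time, the measured TCP pose, the force and the opening at its end, in the units of the state.
- r.sense(): the state, without advancing time (a new reading comes with each control period).
- imaging.capture(name): name is "scene" or "top" or "wrist"; returns a dict with "pixels" (480x640x3 uint8, red, green, blue), "mtx" (3x3 intrinsics, pixels), "view" (4x4, takes a point from world to camera coordinates). Camera axes: x right, y down, z forward; pixel columns grow to the right and rows downward; lengths in m; the calibration is good to about 2 mm. A picture is of the moment at which its call begins. There is no depth.
- job.finish_job(): hands the job in, once; it reports no verdict.
Trained networks look in a picture, given as the dict that the camera call returned (one of the last four; its "shot" number tells which), for a name from the list of things; names that differ only in an ending like _2 or _b are one class to them, and where a whole thing is asked for, a point or a joint stands for the part that bears it (a point fixed in the world has none). Each returns a list of dicts, best first, with "p" (0 to 1); they miss things now and then, are a little off and sometimes report something else, mostly with a low value. They report only what shows in the picture. A call takes as long as a camera call. They do not tell look-alikes from the thing itself.
- imaging.regions_of(query, picture): "mask" (480x640 bool, what is visible of it) and "centre" ([column, row] in pixels, amid what is visible of it).
The state is a dict: "time_s": time; "joints": joint angles; "joint_velocities": joint speeds; "effort": joint torques, N m; "tcp_pos": TCP position; "ee_rot": TCP orientation; "wrist_force": force on the tool from outside, world axes, zero at the start; "moment": the same for the moment, N m; "gripper_width": opening from 0.0 (shut) to 1.0 (fully open).
Only numpy, scipy, OpenCV 4.12 (cv2) and the standard library are available. Lean on these libraries where they do the work, as an engineer would, in place of code of your own. Each camera call takes 0.05 s, during which the arm holds its last target.

## Working session

There is one attempt and no reset: what is moved stays moved. The work goes in short steps, Python scripts to look and compute and a tool call to move; the robot and the scene stay as the last step left them, time stands still between calls to the robot, and variables do not carry over. Pictures are saved under pics/ and viewed, and the job is handed in when it is done.

Besides the shell and the picture viewer there is one more tool, called after "Emit:" as a command line: name --pt "numbers of a row" for each row, then --argument value for the rest. apply_moves: Moves the arm, as the interface text tells. Its arguments: {"type":"object","properties":{"xyz":{"type":"array","items":{"type":"array","items":{"type":"number"}}},"twist":{"type":"array","items":{"type":"number"}},"claw":{"type":"array","items":{"type":"number"}}},"required":["xyz","twist","claw"]}

```bash
ls; mkdir -p pics
cat > h.py <<'E'
import numpy as np, cv2, pickle
from station import r, imaging, job
def shot(n,name):
    p=imaging.capture(n); cv2.imwrite('pics/'+name+'.png',p['pixels'][:,:,::-1]); pickle.dump({k:p[k] for k in('pixels','mtx','view')},open('pics/'+name+'.pkl','wb')); return p
def load(name): return pickle.load(open('pics/'+name+'.pkl','rb'))
def ray(p,uv):
    M=np.linalg.inv(p['view']); d=M[:3,:3]@np.linalg.inv(p['mtx'])@np.array([uv[0],uv[1],1.]); return M[:3,3],d
def atz(p,uv,z):
    o,d=ray(p,uv); return o+d*(z-o[2])/d[2]
def proj(p,X):
    c=p['view']@np.append(X,1.); q=p['mtx']@c[:3]; return q[:2]/q[2]
def tri(*prs):
    A=np.zeros((3,3));b=np.zeros(3)
    for p,uv in prs:
        o,d=ray(p,uv); d=d/np.linalg.norm(d); P=np.eye(3)-np.outer(d,d); A+=P;b+=P@o
    X=np.linalg.solve(A,b); return X,[np.linalg.norm(proj(p,X)-uv) for p,uv in prs]
E
python3 - <<'E'
from h import *
s=r.sense(); print({k:np.round(v,3).tolist() for k,v in s.items()})
for n in('scene','top','wrist'):
    p=shot(n,n+'0'); print(n,p['mtx'].round(1).tolist(),p['view'].round(3).tolist())
    for q in ['weight_center','weight_eye','weight_grip','slim_center','hook_seat','hook_tip','balance','tray','flask','beaker']:
        try:
            print(q,[(round(float(d['p']),2),np.round(d['centre'],1).tolist(),int(d['mask'].sum())) for d in imaging.regions_of(q,p)])
        except Exception as e: print(q,e)
E
```

```text
pics
{'time_s': 0.0, 'joints': [-48.552, 22.091, 0.38, -0.027, -68.411, -14.815], 'joint_velocities': [0.014, -0.097, -0.057, 0.046, 0.011, -0.008], 'effort': [0.0, -39.067, 18.741, 4.22, 0.011, -0.0], 'tcp_pos': [0.28, -0.558, 0.235], 'ee_rot': [[-0.001, -0.448, 0.894], [0.002, 0.894, 0.448], [-1.0, 0.002, -0.0]], 'wrist_force': [0.445, -0.811, -0.217], 'moment': [-0.039, 0.037, 0.006], 'gripper_width': 0.998}
scene [[466.1, 0.0, 320.1], [0.0, 466.1, 238.0], [0.0, 0.0, 1.0]] [[0.483, -0.876, -0.004, -0.123], [-0.539, -0.294, -0.789, 0.341], [0.69, 0.383, -0.614, 0.905], [0.0, 0.0, 0.0, 1.0]]
weight_center [(0.68, [439.1, 213.4], 268), (0.58, [329.7, 257.0], 1827), (0.55, [241.3, 218.2], 279)]
weight_eye []
weight_grip []
slim_center []
hook_seat [(0.89, [442.6, 217.0], 323)]
hook_tip [(0.68, [440.5, 215.6], 288)]
balance [(0.92, [438.7, 273.3], 2388)]
tray [(0.9, [330.6, 259.2], 1819), (0.72, [436.5, 398.3], 4184), (0.17, [440.7, 271.1], 2477)]
flask [(0.96, [241.1, 245.4], 468)]
beaker [(0.64, [430.1, 318.1], 1095)]
top [[559.4, 0.0, 314.4], [0.0, 559.4, 244.9], [0.0, 0.0, 1.0]] [[
[... 204 characters left out ...]
_grip [(0.79, [247.3, 221.1], 265), (0.66, [393.3, 199.4], 1644), (0.39, [198.2, 216.1], 190)]
slim_center [(0.61, [197.9, 217.0], 187)]
hook_seat [(0.67, [391.6, 187.4], 149)]
hook_tip []
balance [(0.85, [393.6, 197.7], 1646)]
tray [(0.83, [293.6, 214.2], 2063), (0.33, [390.8, 198.4], 1639)]
flask [(0.68, [219.7, 249.7], 440)]
beaker [(0.71, [409.8, 241.3], 270)]
wrist [[413.0, 0.0, 329.5], [0.0, 413.0, 237.2], [0.0, 0.0, 1.0]] [[-0.449, 0.894, -0.0, 0.625], [0.852, 0.428, 0.301, -0.037], [0.269, 0.135, -0.953, 0.392], [0.0, 0.0, 0.0, 1.0]]
weight_center []
weight_eye []
weight_grip []
slim_center []
hook_seat []
hook_tip []
balance []
tray [(0.56, [591.7, 246.9], 12789)]
flask []
beaker []
```

View pics/scene0.png

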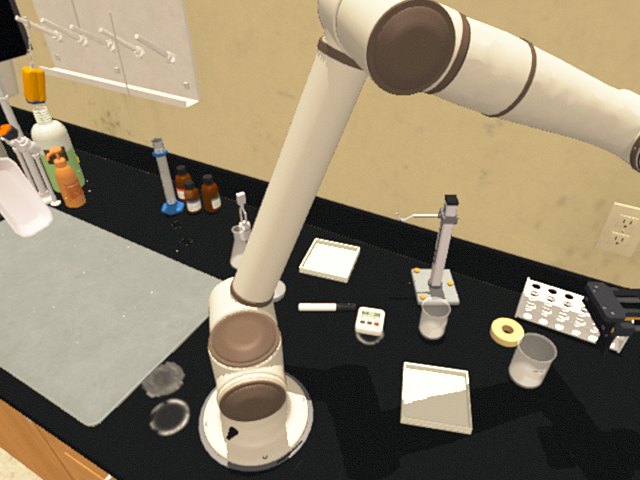

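View pics/top0.png

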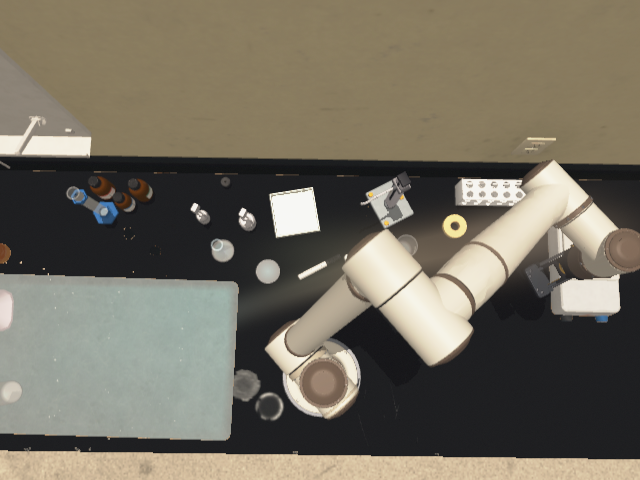

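View pics/wrist0.png

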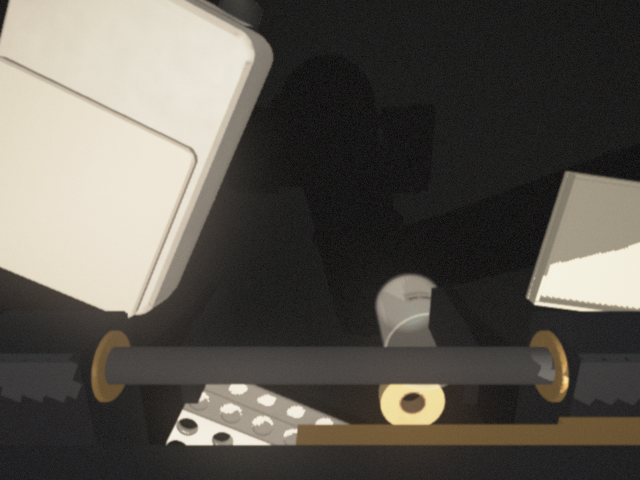

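The top view shows two weights near (201,213) and (247,219), the left tray at (294,213) and the balance at (392,198). I'll crop and measure these.

Run:
```python
from h import *
p=load('top0'); im=p['pixels'][:,:,::-1]
a=cv2.resize(im[190:270,180:280],(800,640),interpolation=cv2.INTER_CUBIC)[:600]
cv2.imwrite('pics/c1.png',a)
a=cv2.resize(im[165:240,350:450],(800,600),interpolation=cv2.INTER_CUBIC)
cv2.imwrite('pics/c2.png',a)
p2=load('scene0'); im=p2['pixels'][:,:,::-1]
a=cv2.resize(im[180:330,380:480],(400,600),interpolation=cv2.INTER_CUBIC)
b=cv2.resize(im[180:280,220:290],(400,570),interpolation=cv2.INTER_CUBIC);b=np.vstack([b,np.zeros((30,400,3),np.uint8)])
cv2.imwrite('pics/c3.png',np.hstack([a,b]))
for n,uv,z in [('wgt',(247,219),.07),('slim',(201,213),.07),('tray',(294.5,213),.01),('bal',(390,203),0.01)]:
    print(n,atz(p,uv,z).round(3))
```

```text
wgt [0.432 0.218 0.07 ]
slim [0.447 0.348 0.07 ]
tray [0.464 0.086 0.01 ]
bal [ 0.499 -0.194  0.01 ]
```

View pics/c1.png

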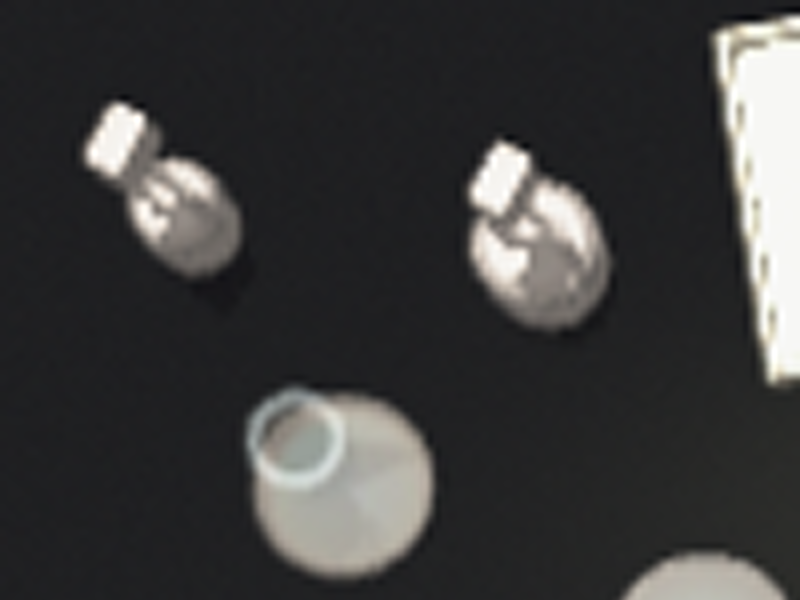

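View pics/c2.png

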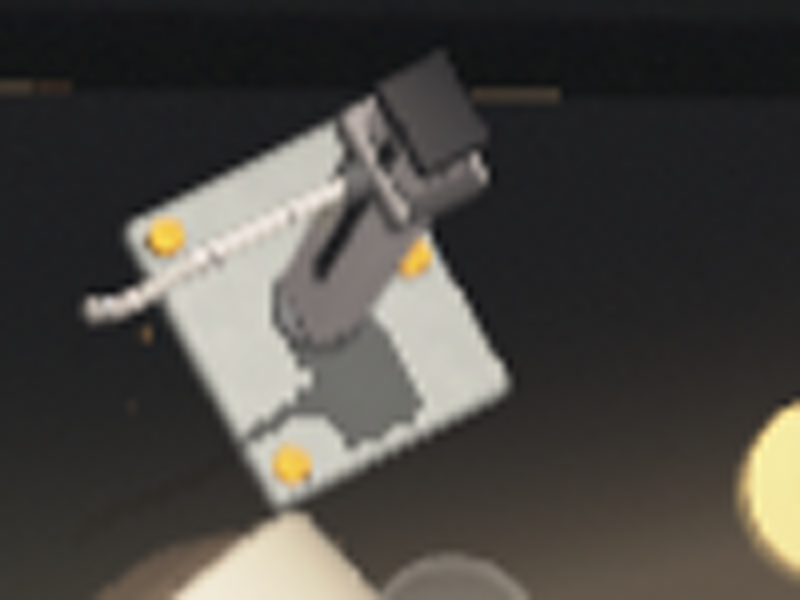

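View pics/c3.png

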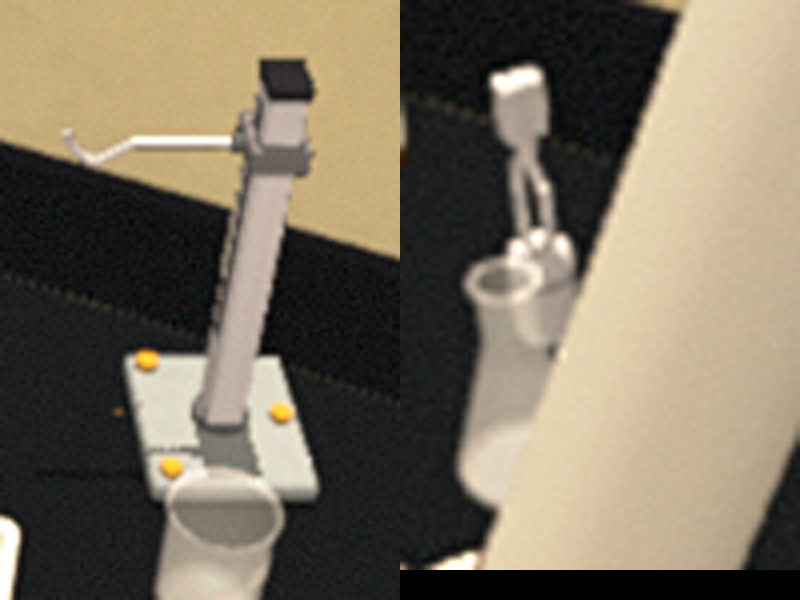

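Run:
```python
from h import *
p=load('top0'); s=load('scene0'); w=load('wrist0')
o,_=ray(w,(320,240)); st=r.sense(); R=np.array(st['ee_rot']); print('cam in tool',(R.T@(o-np.array(st['tcp_pos']))).round(3))
print('tip',tri((p,np.array([361.8,203.3])),(s,np.array([396.9,213.3]))))
C=lambda u,v:np.array([350+u/8,165+v/8])
S=lambda u,v:np.array([380+u/4,180+v/4])
print('seat top-view z=.218',atz(p,C(112,308),.218), 'tip z.237',atz(p,C(90,306),.237))
print('arm end', atz(p,C(345,187),.23), tri((p,C(345,187)),(s,S(233,143))))
print('seat scene z.218',atz(s,S(93,160),.218))
f=[atz(p,C(*c),.01)[:2] for c in [(128,228),(275,507),(510,385)]]; print('foot',np.round(f,3)); print(np.hypot(*(f[1]-f[0])),np.hypot(*(f[2]-f[1])), np.degrees(np.arctan2(*(f[2]-f[1])[::-1])),np.degrees(np.arctan2(*(f[1]-f[0])[::-1])))
W=lambda u,v:np.array([180+u/8,190+v/8])
cs=[atz(p,W(*c),.15)[:2] for c in [(503,140),(533,158),(500,218),(470,200)]]
print('block',np.mean(cs,0), [np.hypot(*(cs[i]-cs[i-1])) for i in range(4)], np.degrees(np.arctan2(*(cs[0]-cs[3])[::-1])),np.degrees(np.arctan2(*(cs[1]-cs[2])[::-1])))
b=cv2.fitEllipse
print('weight body bottom', atz(p,W(545,270),.026))
m=[d for d in imaging.regions_of('tray',imaging.capture('top'))][0]['mask']; c,_=cv2.findContours(m.astype(np.uint8),0,1)
q=cv2.boxPoints(cv2.minAreaRect(max(c,key=cv2.contourArea))); print('tray',[atz(p,x,.018)[:2].round(3) for x in q], np.mean([atz(p,x,.018)[:2] for x in q],0))
```

```text
cam in tool [-0.149  0.    -0.082]
tip (array([ 0.44319846, -0.09131679,  0.23287453]), [np.float64(0.13449579367872608), np.float64(0.15539043513554857)])
seat top-view z=.218 [ 0.44619517 -0.0980039   0.218     ] tip z.237 [ 0.44215576 -0.08924184  0.237     ]
arm end [ 0.48417361 -0.17130794  0.23      ] (array([ 0.48519298, -0.17247391,  0.22750466]), [np.float64(0.33410337112784116), np.float64(0.39273267889881036)])
seat scene z.218 [ 0.44644605 -0.10700522  0.218     ]
foot [[ 0.527 -0.124]
 [ 0.423 -0.177]
 [ 0.47  -0.264]]
0.1171387060625844 0.0986246250282944 -61.5050239344295 -152.66113445578182
block [0.43281879 0.2206311 ] [np.float64(0.023148036262471847), np.float64(0.011889087122524478), np.float64(0.02313217014375991), np.float64(0.011861434276144047)] -26.428265309857082 -26.494238429901117
weight body bottom [0.42672448 0.2194627  0.026     ]
tray [array([0.52 , 0.162]), array([0.544, 0.034]), array([0.413, 0.012]), array([0.39 , 0.138])] [0.4666476  0.08656239]
```

Candidates in the top view:
- **Weights:** the wide one is the right one, grip at about (242,212), body about 17 px. The slim one is at (195,207), body about 13 px.
- **Trays:** the left one is at (294,213). The other is right of the base, at scene (436,398).

I'm choosing the right-hand weight and the left tray; crop c1 confirms the weight. I'll raise and turn the arm first.

Emit:
apply_moves --pt "-0.04 0 0" --pt "-0.04 0 0" --pt "-0.04 0 0" --pt "-0.04 0 0" --pt "0 0 0" --pt "0 0 0" --pt "0 0 0" --twist '[8.5, 8.5, 8.5, 8.5, 8.5, 8.5, 0]' --claw '[1, 1, 1, 1, 1, 1, 1]'

```text
time_s: 2.45
tcp_pos: [0.2795, -0.5585, 0.4027]
ee_rot: [[-0.001, 0.425, 0.905], [0.001, 0.905, -0.425], [-1.0, 0.0, -0.001]]
wrist_force: [-0.4, -0.1, 0.5]
gripper_width: 1.001
```

Emit:
apply_moves --pt "0 0.048 -0.012" --pt "0 0.048 -0.012" --pt "0 0.048 -0.012" --pt "0 0.048 -0.012" --pt "0 0.048 -0.012" --pt "0 0.048 -0.012" --pt "0 0.048 -0.012" --pt "0 0.048 -0.012" --pt "0 0.048 -0.012" --pt "0 0.048 -0.012" --pt "0 0.048 -0.012" --pt "0 0.048 -0.012" --twist '[0, 0, 0, 0, 0, 0, 0, 0, 0, 0, 0, 0]' --claw '[1, 1, 1, 1, 1, 1, 1, 1, 1, 1, 1, 1]'

```text
time_s: 3.65
tcp_pos: [0.3817, 0.0309, 0.3978]
ee_rot: [[-0.006, 0.396, 0.918], [0.01, 0.918, -0.396], [-1.0, 0.006, -0.01]]
wrist_force: [2.0, -0.1, -0.1]
gripper_width: 1.0
```

Emit:
apply_moves --pt "0.01 0.04 -0.006" --pt "0.02 0.04 -0.006" --pt "0.02 0.04 -0.006" --pt "0.02 0.04 -0.006" --pt "0.01 0.034 -0.004" --pt "0 0 0" --pt "0 0 0" --twist '[3.2, 0, 0, 0, 0, 0, 0]' --claw '[1, 1, 1, 1, 1, 1, 1]'

```text
time_s: 4.35
tcp_pos: [0.4385, 0.2321, 0.3153]
ee_rot: [[-0.006, 0.417, 0.909], [0.008, 0.909, -0.417], [-1.0, 0.005, -0.008]]
wrist_force: [-0.2, 0.5, -0.3]
gripper_width: 1.002
```

Run:
```python
from h import *
p=shot('wrist','w1'); t=shot('top','t1'); s=shot('scene','s1')
X=np.array([.4328,.2206,.15]); print(proj(p,X))
for q in ('weight_grip','tray','flask'): print(q,[(round(float(d['p']),2),np.round(d['centre'],1).tolist(),int(d['mask'].sum())) for d in imaging.regions_of(q,p)])
st=r.sense(); print(st['tcp_pos'],st['joints'],np.round(st['ee_rot'],3),st['wrist_force'])
```

```text
[311.07523919 218.52625037]
weight_grip [(0.74, [314.6, 197.3], 2130)]
tray [(0.89, [230.8, 258.5], 10998)]
flask [(0.96, [342.3, 87.8], 3425)]
[0.4387529  0.23109125 0.31705009] [  46.23248551    6.31315955   -8.95124724   -0.56940144  -74.3906875
 -160.98445295] [[-0.003  0.421  0.907]
 [ 0.011  0.907 -0.421]
 [-1.     0.009 -0.007]] [ 0.54359454  0.13066637 -0.83780546]
```

View pics/w1.png

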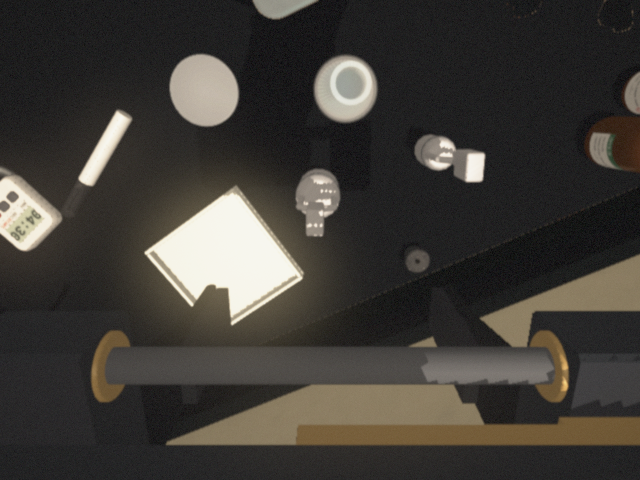

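View pics/s1.png

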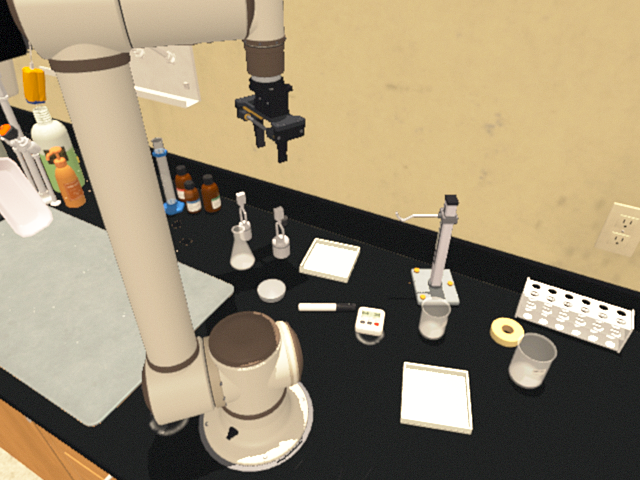

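Run:
```python
from h import *
im=load('w1')['pixels'][:,:,::-1]
a=cv2.resize(im[160:250,280:350],(467,600),interpolation=cv2.INTER_CUBIC)
im=load('s1')['pixels'][:,:,::-1]
b=cv2.resize(im[200:265,262:300],(333,570),interpolation=cv2.INTER_CUBIC);b=np.vstack([b,np.zeros((30,333,3),np.uint8)])
cv2.imwrite('pics/c4.png',np.hstack([a,b]))
```

```text
(no output)
```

View pics/c4.png

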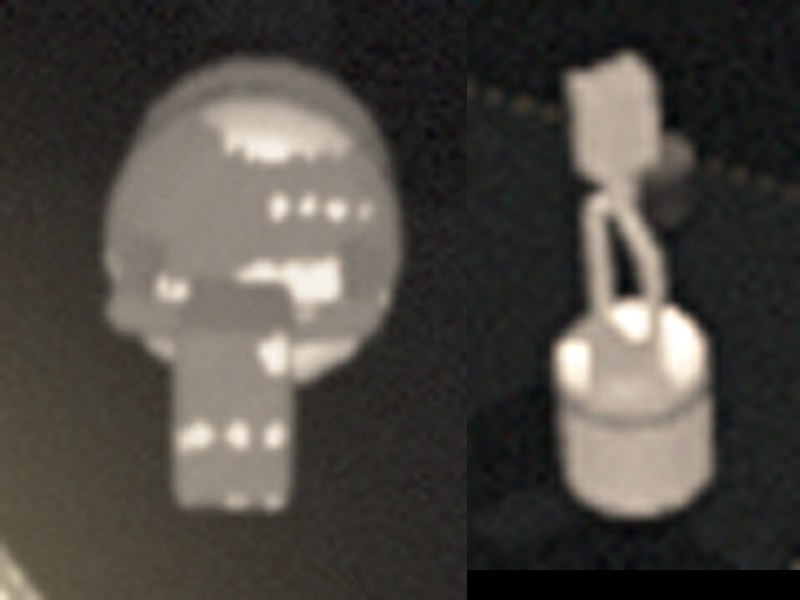

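Run:
```python
from h import *
p=load('w1'); W=lambda u,v:np.array([280+u/6.667,160+v/6.667])
cs=[atz(p,W(*c),.15)[:2] for c in [(172,333),(293,330),(293,508),(178,508)]]
c=np.mean(cs,0); print(c,[np.hypot(*(cs[i]-cs[i-1])) for i in range(4)],[np.degrees(np.arctan2(*(a-b)[::-1])) for a,b in [(cs[2],cs[1]),(cs[3],cs[0])]])
t=load('t1');print(proj(t,np.append(c,.15)))
st=r.sense();R=np.array(st['ee_rot']);print(R.T@(np.append(c,.135)-st['tcp_pos']), np.degrees(np.arctan2(R[1,1],R[0,1])))
```

```text
[0.43748255 0.2218928 ] [np.float64(0.021443213247493854), np.float64(0.014185905136346015), np.float64(0.021804680067396467), np.float64(0.013740239310470298)] [np.float64(-24.857363395023413), np.float64(-23.68150587774464)]
[242.27967273 210.66133347]
[ 0.18194095 -0.01048022  0.00401461] 65.09467721236726
```

Emit:
apply_moves --pt "0.02 -0.01 0.004" --pt "0.03 0 0" --pt "0.03 0 0" --pt "0.03 0 0" --pt "0.01 0 0" --pt "0 0 0" --pt "0 0 0" --twist '[0, 0, 0, 0, 0, 0, 0]' --claw '[1, 1, 1, 1, 1, 1, 1]'

```text
time_s: 5.35
tcp_pos: [0.4409, 0.2194, 0.2008]
ee_rot: [[0.01, 0.423, 0.906], [0.021, 0.906, -0.423], [-1.0, 0.023, 0.0]]
wrist_force: [-0.2, 0.1, 0.3]
gripper_width: 1.001
```

```bash
cat > rel.py <<'E'
import sys
from h import *
st=r.sense();R=np.array(st['ee_rot']);T=np.array([float(a) for a in sys.argv[1:4]])
print(st['time_s'],np.round(st['tcp_pos'],4),'rel',(R.T@(T-st['tcp_pos'])).round(4),'yaw',np.degrees(np.arctan2(R[1,1],R[0,1])).round(2),R.round(3).tolist(),st['wrist_force'],st['gripper_width'])
E
python3 rel.py .4375 .222 .135
python3 - <<'E'
from h import *
shot('wrist','w2')
E
```

```text
5.35 [0.4409 0.2194 0.2008] rel [ 0.0658 -0.0006 -0.0042] yaw 64.95 [[0.01, 0.423, 0.906], [0.021, 0.906, -0.423], [-1.0, 0.023, 0.0]] [-0.20369061  0.10471195  0.30656229] 1.000632849803279
```

View pics/w2.png

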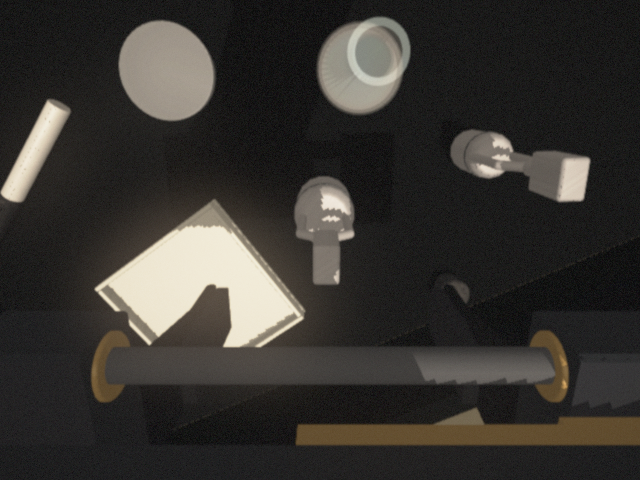

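Run:
```python
from h import *
p=load('w2');im=p['pixels'][:,:,::-1]
cv2.imwrite('pics/c5.png',cv2.resize(im[170:300,280:370],(415,600),interpolation=cv2.INTER_CUBIC))
for x in ([.4375,.222,.15],):print(proj(p,np.array(x)))
```

```text
[327.31514716 265.99356083]
```

View pics/c5.png

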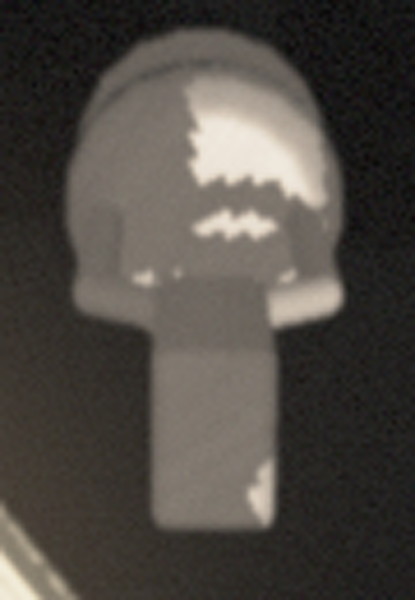

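Emit:
apply_moves --pt "0.015 0 -0.002" --pt "0.02 0 -0.002" --pt "0.02 0 0" --pt "0.009 0 0" --pt "0 0 0" --pt "0 0 0" --twist '[0, 0, 0, 0, 0, 0]' --claw '[1, 1, 1, 1, 1, 1]'

```text
time_s: 6.0
tcp_pos: [0.4439, 0.2275, 0.1452]
ee_rot: [[0.027, 0.421, 0.907], [0.035, 0.906, -0.422], [-0.999, 0.043, 0.01]]
wrist_force: [-0.3, -0.4, -0.1]
gripper_width: 1.0
```

```bash
python3 rel.py .4375 .222 .135
```

```text
6.0 [0.4439 0.2275 0.1452] rel [ 0.0098 -0.0081 -0.0036] yaw 65.08 [[0.027, 0.421, 0.907], [0.035, 0.906, -0.422], [-0.999, 0.043, 0.01]] [-0.26945623 -0.40589347 -0.11649503] 1.0002242164346493
```

Emit:
apply_moves --pt "0 0 0" --pt "0 0 0" --pt "0 0 0" --twist '[0, 0, 0]' --claw '[1, 1, 1]'

```text
time_s: 6.3
tcp_pos: [0.4453, 0.2286, 0.148]
ee_rot: [[0.031, 0.42, 0.907], [0.038, 0.906, -0.421], [-0.999, 0.048, 0.012]]
wrist_force: [-0.1, -0.3, 0.5]
gripper_width: 0.998
```

```bash
python3 rel.py .4375 .222 .135; python3 -c "
from h import *
print(r.sense()['joints'],r.sense()['joint_velocities'])
imaging.capture('top')
print(r.sense()['joints'])"; python3 rel.py .4375 .222 .135
```

```text
6.3 [0.4453 0.2286 0.148 ] rel [ 0.0125 -0.0099 -0.0044] yaw 65.11 [[0.031, 0.42, 0.907], [0.038, 0.906, -0.421], [-0.999, 0.048, 0.012]] [-0.08640943 -0.31835218  0.45296358] 0.9975321306560316
[  45.63786067   13.87854296  -25.60485078   -0.34272903  -47.71108801
 -160.32366581] [-0.01075626 -0.48671726  0.48377692  0.0439728  -0.10913962  0.04352352]
[  45.63706414   13.87981287  -25.60603187   -0.33933784  -47.70849245
 -160.32426446]
6.35 [0.4453 0.2286 0.1479] rel [ 0.0124 -0.0099 -0.0044] yaw 65.11 [[0.031, 0.42, 0.907], [0.038, 0.906, -0.421], [-0.999, 0.048, 0.012]] [-0.11824532 -0.66424166 -0.22133299] 1.0004455721461256
```

```bash
cat > j.py <<'E'
from h import *
s=r.sense();print(s['time_s'],'j',np.round(s['joints'],3),'v',np.round(s['joint_velocities'],2),'e',np.round(s['effort'],2),'p',np.round(s['tcp_pos'],4), np.round(np.array(s['ee_rot'])[2],4))
E
python3 j.py; python3 -c "
from h import *
for i in range(4): imaging.capture('wrist')
"; python3 j.py
```

```text
6.35 j [  45.637   13.88   -25.606   -0.339  -47.708 -160.324] v [-0.01  0.21 -0.29 -0.04  0.11 -0.03] e [-1.000e-02 -2.831e+01  1.542e+01  3.340e+00  2.000e-02 -0.000e+00] p [0.4453 0.2286 0.1479] [-0.9988  0.0476  0.0122]
6.55 j [  45.638   13.923  -25.651   -0.351  -47.701 -160.325] v [-0.06  0.12  0.01 -0.01  0.12 -0.04] e [  0.   -28.64  15.6    3.39   0.04  -0.  ] p [0.4449 0.2283 0.1473] [-0.9989  0.0463  0.0116]
```

Emit:
apply_moves --pt "0 0 0" --twist '[0]' --claw '[1]'

```text
time_s: 6.65
tcp_pos: [0.4449, 0.2283, 0.1472]
ee_rot: [[0.03, 0.421, 0.907], [0.037, 0.906, -0.421], [-0.999, 0.046, 0.011]]
wrist_force: [-0.3, -0.5, 0.2]
gripper_width: 1.0
```

```bash
python3 j.py
```

```text
6.65 j [  45.639   13.926  -25.657   -0.352  -47.704 -160.323] v [-0.1   0.01  0.05  0.01 -0.    0.01] e [  0.   -28.61  15.57   3.39   0.04  -0.  ] p [0.4449 0.2283 0.1472] [-0.9989  0.0462  0.0115]
```

Emit:
apply_moves --pt "0 0 0" --twist '[0]' --claw '[1]'

```text
time_s: 6.75
tcp_pos: [0.4448, 0.2282, 0.1472]
ee_rot: [[0.03, 0.421, 0.907], [0.037, 0.906, -0.422], [-0.999, 0.046, 0.011]]
wrist_force: [-0.1, 1.1, -0.2]
gripper_width: 0.999
```

```bash
python3 j.py
```

```text
6.75 j [  45.638   13.93   -25.665   -0.352  -47.705 -160.324] v [-0.11 -0.03 -0.06 -0.13  0.    0.02] e [ -0.   -28.59  15.56   3.38   0.04  -0.  ] p [0.4448 0.2282 0.1472] [-0.9989  0.0459  0.0114]
```

Emit:
apply_moves --pt "-0.02 -0.005 -0.002" --pt "-0.025 -0.005 -0.002" --pt "-0.025 0 0" --pt "-0.025 0 0" --pt "-0.025 0 0" --twist '[0, 0, 0, 0, 0]' --claw '[1, 1, 1, 1, 1]'

```text
time_s: 7.25
tcp_pos: [0.431, 0.2143, 0.2659]
ee_rot: [[0.02, 0.422, 0.907], [0.029, 0.906, -0.422], [-0.999, 0.035, 0.006]]
wrist_force: [-0.1, -0.2, -0.2]
gripper_width: 1.002
```

```bash
cat > hold.py <<'E'
import sys
from h import *
for i in range(int(sys.argv[1])): imaging.capture('wrist')
E
python3 j.py; python3 hold.py 3;  python3 rel.py .4375 .222 .135
```

```text
7.25 j [  45.619    5.693  -17.132   -0.353  -65.179 -160.433] v [ -0.14 -12.36  24.24   0.09 -36.83  -0.06] e [ -0.07 -23.56  17.72   4.01   0.38  -0.  ] p [0.431  0.2143 0.2659] [-0.9994  0.0347  0.0063]
7.4 [0.4319 0.2151 0.2667] rel [0.1319 0.0035 0.0011] yaw 65.05 [[0.024, 0.421, 0.907], [0.032, 0.906, -0.422], [-0.999, 0.039, 0.008]] [-0.1711943  -0.14367985 -0.8766965 ] 1.0007370576963663
```

Emit:
apply_moves --pt "0.05 0.003 0.001" --twist '[0]' --claw '[1]'

```text
time_s: 7.5
tcp_pos: [0.4385, 0.2216, 0.2219]
ee_rot: [[0.036, 0.42, 0.907], [0.041, 0.906, -0.421], [-0.999, 0.053, 0.015]]
wrist_force: [1.5, 1.0, -0.4]
gripper_width: 1.001
```

```bash
python3 j.py; python3 hold.py 2;python3 j.py; python3 hold.py 2;  python3 j.py; python3 rel.py .4375 .222 .135
```

```text
7.5 j [  45.659    8.225  -20.884   -0.236  -57.767 -160.428] v [ 5.300e-01  3.203e+01 -4.769e+01 -3.150e+00  7.471e+01  7.000e-02] e [-5.400e-01 -3.084e+01  1.886e+01  3.920e+00 -1.430e+00  1.000e-02] p [0.4385 0.2216 0.2219] [-0.9985  0.0526  0.0149]
7.6 j [  45.664    8.799  -21.748   -0.547  -57.966 -160.425] v [-0.18 -2.28  5.33  3.2  -4.96  0.08] e [ 1.900e-01 -2.682e+01  1.893e+01  4.120e+00  6.500e-01 -1.000e-02] p [0.4316 0.2165 0.2108] [-9.996e-01  2.720e-02  9.000e-04]
7.7 j [  45.663    8.594  -21.284   -0.324  -58.086 -160.427] v [ 0.04 -1.59  3.07  0.81  0.31 -0.08] e [-3.000e-02 -2.439e+01  1.634e+01  3.500e+00 -2.000e-02 -0.000e+00] p [0.4348 0.2184 0.216 ] [-0.9994  0.0351  0.0073]
7.7 [0.4348 0.2184 0.216 ] rel [0.0811 0.0016 0.0003] yaw 65.08 [[0.021, 0.421, 0.907], [0.029, 0.906, -0.422], [-0.999, 0.035, 0.007]] [0.32017112 0.62100012 0.71436841] 1.0003728129186988
```

Emit:
apply_moves --pt "-0.04 0 0" --pt "0.045 0.001 0" --twist '[0, 0]' --claw '[1, 1]'

```text
time_s: 7.9
tcp_pos: [0.4402, 0.2225, 0.2197]
ee_rot: [[0.035, 0.418, 0.908], [0.036, 0.907, -0.419], [-0.999, 0.048, 0.017]]
wrist_force: [1.9, 2.2, -0.3]
gripper_width: 0.998
```

```bash
python3 j.py; python3 hold.py 1;python3 j.py; python3 hold.py 1;  python3 j.py
```

```text
7.9 j [ 4.57120e+01  8.60700e+00 -2.08340e+01 -1.70000e-02 -5.76500e+01
 -1.60465e+02] v [  0.93  31.68 -51.92  -6.54  69.69  -0.44] e [-7.500e-01 -2.980e+01  1.756e+01  3.690e+00 -1.870e+00  2.000e-02] p [0.4402 0.2225 0.2197] [-0.9987  0.0479  0.0167]
7.95 j [  45.721    9.262  -22.02    -0.521  -57.314 -160.468] v [  0.03   1.78  -5.9   -4.   -11.61   0.12] e [ 2.100e-01 -4.180e+01  2.857e+01  7.190e+00  6.100e-01 -1.000e-02] p [0.4324 0.2178 0.2055] [-9.997e-01  2.570e-02  9.000e-04]
8.0 j [  45.717    9.243  -22.018   -0.498  -57.699 -160.465] v [-0.18 -1.24  3.12  2.46 -3.42  0.02] e [ 2.100e-01 -2.725e+01  1.918e+01  4.210e+00  5.700e-01 -1.000e-02] p [0.4312 0.2163 0.2057] [-9.998e-01  1.960e-02 -9.000e-04]
```

Emit:
apply_moves --pt "0 0 0" --twist '[0]' --claw '[1]'

```text
time_s: 8.1
tcp_pos: [0.4318, 0.2164, 0.207]
ee_rot: [[0.009, 0.422, 0.907], [0.018, 0.906, -0.422], [-1.0, 0.02, 0.0]]
wrist_force: [-0.1, 0.5, 0.2]
gripper_width: 0.999
```

```bash
python3 j.py; python3 hold.py 2;python3 j.py; python3 rel.py .4375 .222 .135
```

```text
8.1 j [  45.714    9.197  -21.889   -0.422  -57.838 -160.463] v [ 0.12  0.19 -0.46 -0.65 -0.5   0.02] e [-2.000e-02 -2.501e+01  1.640e+01  3.530e+00 -4.000e-02 -0.000e+00] p [0.4318 0.2164 0.207 ] [-9.998e-01  1.980e-02  3.000e-04]
8.2 j [  45.712    9.172  -21.869   -0.445  -57.797 -160.465] v [-0.12 -0.29  0.18  0.    0.65  0.06] e [ -0.   -25.49  17.     3.71  -0.04  -0.  ] p [0.4319 0.2167 0.2073] [-9.998e-01  2.130e-02  5.000e-04]
8.2 [0.4319 0.2167 0.2073] rel [0.0725 0.0056 0.0028] yaw 65.01 [[0.009, 0.422, 0.906], [0.019, 0.906, -0.422], [-1.0, 0.021, 0.001]] [-0.3577554   0.7481183  -0.04131501] 0.9985509224507739
```

Emit:
apply_moves --pt "0.042 0.006 0.003" --twist '[0]' --claw '[1]'

```text
time_s: 8.3
tcp_pos: [0.4415, 0.2247, 0.1717]
ee_rot: [[0.022, 0.42, 0.907], [0.029, 0.907, -0.421], [-0.999, 0.035, 0.008]]
wrist_force: [1.7, 0.5, 0.1]
gripper_width: 1.0
```

```bash
python3 hold.py 2;python3 j.py; python3 rel.py .4375 .222 .135
```

```text
8.4 j [  45.638   12.647  -24.556   -0.545  -51.994 -160.331] v [-0.13 -2.48  2.6   1.75 -4.11 -0.13] e [  0.14 -28.12  17.14   3.75   0.51  -0.  ] p [0.4363 0.2207 0.1631] [-0.9999  0.0157 -0.0024]
8.4 [0.4363 0.2207 0.1631] rel [0.0281 0.0012 0.0006] yaw 64.97 [[0.004, 0.423, 0.906], [0.015, 0.906, -0.423], [-1.0, 0.016, -0.002]] [-1.25114083 -1.30333898 -0.0679219 ] 1.0009980626292823
```

Emit:
apply_moves --pt "0.028 0.001 0.001" --twist '[0]' --claw '[1]'

```text
time_s: 8.5
tcp_pos: [0.4405, 0.2236, 0.1391]
ee_rot: [[0.012, 0.421, 0.907], [0.02, 0.907, -0.421], [-1.0, 0.023, 0.002]]
wrist_force: [0.6, 0.2, 0.2]
gripper_width: 1.0
```

```bash
python3 hold.py 3;python3 rel.py .4375 .222 .135;python3 -c "
from h import *
shot('wrist','w3')"
```

```text
8.65 [0.4376 0.2213 0.1356] rel [ 0.0006  0.0006 -0.0004] yaw 64.99 [[0.003, 0.423, 0.906], [0.013, 0.906, -0.423], [-1.0, 0.014, -0.003]] [-0.23676708  0.10450407  0.88716159] 0.9958524992039192
```

View pics/w3.png

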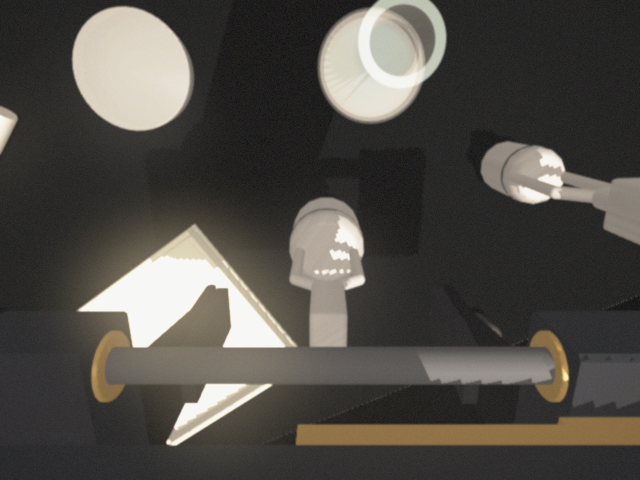

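Emit:
apply_moves --pt "0 0 0" --pt "0 0 0" --pt "0 0 0" --pt "0 0 0" --pt "0 0 0" --pt "0 0 0" --twist '[0, 0, 0, 0, 0, 0]' --claw '[0, 0, 0, 0, 0, 0]'

```text
time_s: 9.3
tcp_pos: [0.4408, 0.2238, 0.1432]
ee_rot: [[0.014, 0.421, 0.907], [0.022, 0.907, -0.421], [-1.0, 0.026, 0.004]]
wrist_force: [0.4, 0.2, 0.8]
gripper_width: 0.541
```

```bash
python3 rel.py .4375 .222 .135
```

```text
9.3 [0.4408 0.2238 0.1432] rel [ 0.0082 -0.0033 -0.0023] yaw 65.09 [[0.014, 0.421, 0.907], [0.022, 0.907, -0.421], [-1.0, 0.026, 0.004]] [0.35458469 0.22831393 0.80587534] 0.5408136569936303
```

```bash
python3 hold.py 2; python3 rel.py .4375 .222 .135
```

```text
9.4 [0.4408 0.2238 0.1431] rel [ 0.008  -0.0032 -0.0023] yaw 65.09 [[0.014, 0.421, 0.907], [0.022, 0.907, -0.421], [-1.0, 0.026, 0.004]] [-0.13921299  1.32772983  0.50894613] 0.44429600964721394
```

Emit:
apply_moves --pt "0.009 -0.003 -0.002" --twist '[0]' --claw '[0]'

```text
time_s: 9.5
tcp_pos: [0.4387, 0.2228, 0.1347]
ee_rot: [[0.017, 0.421, 0.907], [0.024, 0.907, -0.421], [-1.0, 0.029, 0.005]]
wrist_force: [-0.6, 0.1, -0.4]
gripper_width: 0.353
```

```bash
python3 hold.py 2; python3 rel.py .4375 .222 .135;python3 hold.py 5; python3 rel.py .4375 .222 .135
```

```text
9.6 [0.4365 0.2211 0.1324] rel [-0.0025  0.0013  0.0005] yaw 65.06 [[0.011, 0.422, 0.907], [0.02, 0.907, -0.422], [-1.0, 0.023, 0.002]] [0.82422113 0.24759751 0.08403897] 0.2628759858539445
9.85 [0.4372 0.2215 0.1334] rel [-0.0015  0.0006  0.    ] yaw 65.08 [[0.013, 0.421, 0.907], [0.021, 0.907, -0.421], [-1.0, 0.024, 0.003]] [-0.85536325 -0.35779682 -2.2945386 ] 0.159348944674933
```

Emit:
apply_moves --pt "-0.02 0 0" --pt "-0.04 0 0" --pt "-0.04 0 0" --pt "-0.04 0 0" --twist '[0, 0, 0, 0]' --claw '[0, 0, 0, 0]'

```text
time_s: 10.25
tcp_pos: [0.4308, 0.2155, 0.2676]
ee_rot: [[-0.008, 0.424, 0.906], [0.007, 0.906, -0.424], [-1.0, 0.003, -0.01]]
wrist_force: [1.1, 1.3, -3.6]
gripper_width: 0.161
```

```bash
python3 hold.py 3; python3 rel.py .4236 -.053 .285
python3 - <<'E'
from h import *
f=[]
for i in range(6):
    imaging.capture('wrist'); f.append(r.sense()['wrist_force'])
print(np.round(f,2).tolist(),np.mean(f,0))
E
```

```text
10.4 [0.4326 0.217  0.2696] rel [-0.0189 -0.2481  0.1062] yaw 64.91 [[-0.001, 0.424, 0.906], [0.013, 0.906, -0.424], [-1.0, 0.012, -0.006]] [-0.82565811  1.11495662 -4.62534752] 0.1576036762198326
[[-0.96, 0.39, -4.54], [0.4, -0.59, -4.05], [-0.38, -0.14, -5.54], [-0.13, -0.23, -4.2], [-0.09, -0.03, -3.56], [0.25, -0.65, -3.68]] [-0.15104276 -0.20846829 -4.26254462]
```

Emit:
apply_moves --pt "-0.003 -0.02 0.01" --pt "-0.003 -0.035 0.015" --pt "-0.003 -0.04 0.017" --pt "-0.003 -0.04 0.017" --pt "-0.003 -0.04 0.017" --pt "-0.002 -0.03 0.013" --pt "0 -0.015 0.007" --twist '[0, 0, 0, 0, 0, 0, 0]' --claw '[0, 0, 0, 0, 0, 0, 0]'

```text
time_s: 11.4
tcp_pos: [0.4235, -0.0306, 0.2753]
ee_rot: [[-0.018, 0.417, 0.908], [-0.0, 0.909, -0.418], [-1.0, -0.008, -0.017]]
wrist_force: [-0.2, 0.6, -4.9]
gripper_width: 0.16
```

```bash
python3 hold.py 2; python3 rel.py .4236 -.053 .285
```

```text
11.5 [ 0.4235 -0.0302  0.2749] rel [-0.01   -0.0207  0.0095] yaw 65.24 [[-0.019, 0.419, 0.908], [-0.0, 0.908, -0.419], [-1.0, -0.008, -0.017]] [ 0.89991113  0.48642466 -3.55850303] 0.15647563482869295
```

Emit:
apply_moves --pt "-0.002 0 0" --pt "-0.002 0 0" --pt "-0.002 0 0" --pt "-0.002 0 0" --pt "0 0 0" --twist '[5, 8, 8.5, 8, 6]' --claw '[0, 0, 0, 0, 0]'

```text
time_s: 12.0
tcp_pos: [0.4229, -0.0285, 0.2794]
ee_rot: [[-0.026, 0.878, 0.477], [-0.0, 0.478, -0.879], [-1.0, -0.023, -0.012]]
wrist_force: [-0.1, -0.4, -3.5]
gripper_width: 0.158
```

```bash
python3 hold.py 2; python3 rel.py .4236 -.053 .285; python3 -c "
from h import *
shot('wrist','w4');shot('top','t4');shot('scene','s4')"
```

```text
12.1 [ 0.4227 -0.0286  0.2791] rel [-0.0059 -0.0111  0.0217] yaw 28.84 [[-0.027, 0.876, 0.482], [-0.0, 0.482, -0.876], [-1.0, -0.024, -0.012]] [ 0.05518709 -0.43458565 -4.40499444] 0.15951161248399098
```

View pics/w4.png

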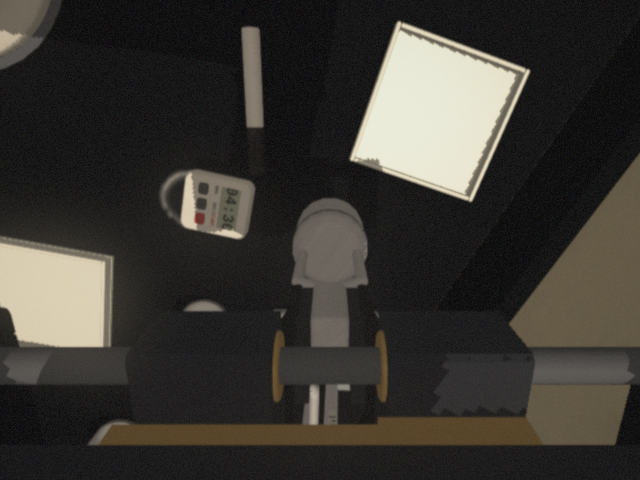

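View pics/s4.png

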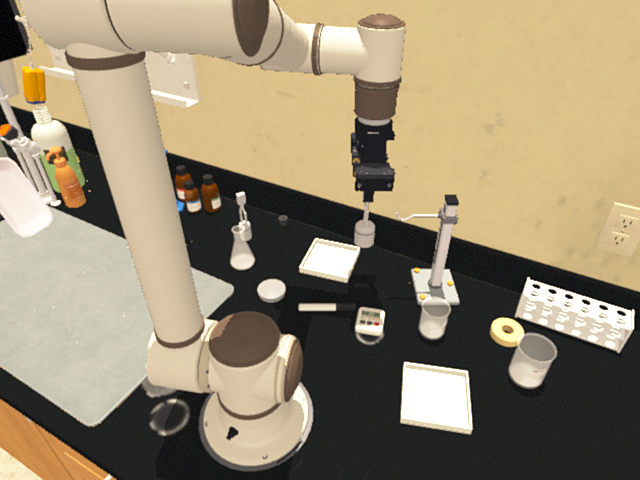

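View pics/t4.png

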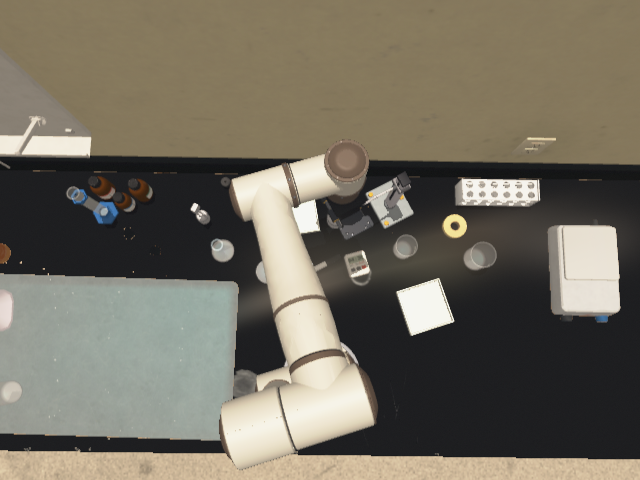

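Run:
```python
from h import *
p=load('w4');im=p['pixels'][:,:,::-1]
a=cv2.resize(im[275:425,270:390],(480,600),interpolation=cv2.INTER_CUBIC)
a=np.clip(a.astype(float)*1.6,0,255).astype(np.uint8)
s=load('s4');b=cv2.resize(s['pixels'][150:260,340:470,::-1],(650,550),interpolation=cv2.INTER_CUBIC)
cv2.imwrite('pics/c6.png',a);cv2.imwrite('pics/c7.png',b)
d=np.array([-.465,.885]);S=np.array([.4515,-.1064])
for k,z in ((.017,.237),(.0,.218),(-.02,.23),(-.08,.23)): 
    X=np.append(S+d*k,z); print(k,[proj(load(n),X).round(1).tolist() for n in('w4','s4','top0')])
```

```text
0.017 [[307.6, 391.6], [397.0, 211.7], [362.1, 202.7]]
0.0 [[309.8, 395.1], [403.8, 218.8], [367.3, 201.5]]
-0.02 [[308.1, 437.0], [413.4, 214.4], [374.7, 197.0]]
-0.08 [[307.6, 514.3], [440.6, 214.7], [395.4, 186.7]]
```

View pics/c6.png

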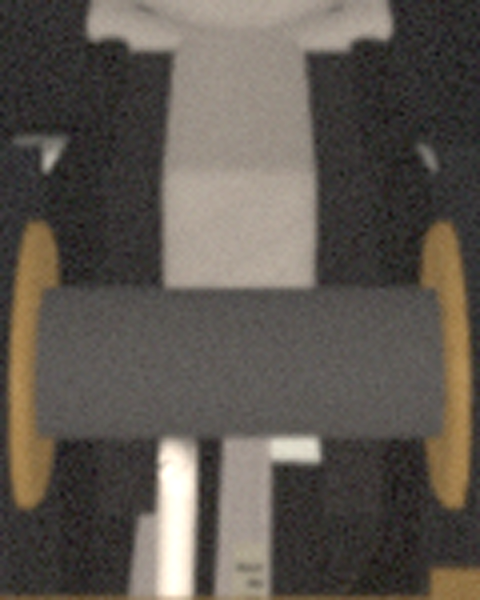

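View pics/c7.png

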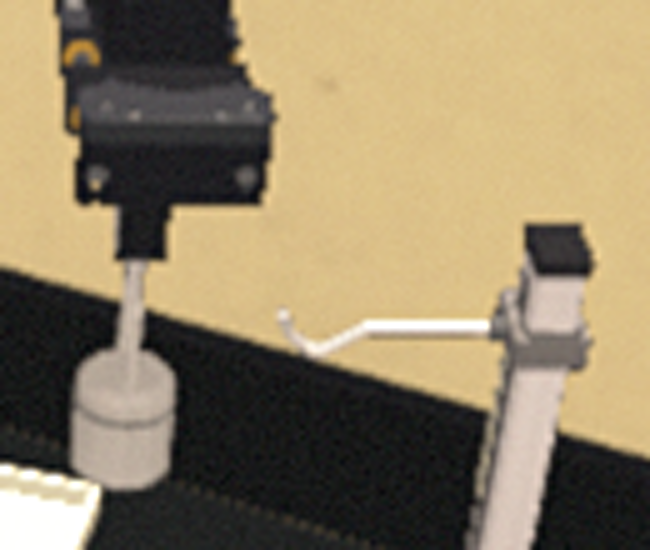

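Run:
```python
from h import *
p=load('w4'); s=load('s4')
a=atz(p,(314.5,386),.233);b=atz(p,(314.0,424),.233);print(a,b,np.degrees(np.arctan2(*(b-a)[1::-1])))
d=np.array([-.465,.885]);S=np.array([.4515,-.1064]); n=np.array([.885,.465])
print('lateral offset of seen wire from my axis (toward +n):',(a[:2]-S)@n,(b[:2]-S)@n)
Q=lambda u,v:np.array([340+u/5,150+v/5])
t=load('top0')
# lateral estimate from top arm points
for c in [(130,300),(215,255),(300,213),(345,187)]:
    X=atz(t,(350+c[0]/8,165+c[1]/8),.231); print('top',X.round(4),(X[:2]-S)@n,(X[:2]-S)@d)
for c in [(370,328),(430,328),(490,327)]:
    X=atz(s,Q(*c),.23); print('scene',X.round(4),(X[:2]-S)@n,(X[:2]-S)@d)
```

```text
[ 0.4464105  -0.08903321  0.233     ] [ 0.45831391 -0.11176344  0.233     ] -62.35976395970055
lateral offset of seen wire from my axis (toward +n): 0.0035713504635203185 0.0035363109117251337
top [ 0.4458 -0.1025  0.231 ] -0.0032564624812181195 0.006122790162253243
top [ 0.4609 -0.1296  0.231 ] -0.002444667336173911 -0.02487810808916169
top [ 0.4751 -0.1567  0.231 ] -0.0024985075260828397 -0.0555275364754014
top [ 0.4839 -0.1712  0.231 ] -0.0014361222962668797 -0.07237977637817994
scene [ 0.4571 -0.1268  0.23  ] -0.00447732245226502 -0.02063626121387166
scene [ 0.4698 -0.15    0.23  ] -0.004096354885565543 -0.047109383848569344
scene [ 0.4832 -0.173   0.23  ] -0.0029465772653680046 -0.07371103083392586
```

Run:
```python
from h import *
p=load('w4');d=np.array([-.465,.885]);S=np.array([.4515,-.1064]); n=np.array([.885,.465])
for off in (-.003,0,.0035):
  for k in (-.084,-.114):
    for z in (.03,.1): print(off,k,z,[proj(p,np.append(S+d*k+n*(off+w),z)).round(1).tolist() for w in(-.015,.015)])
T=np.array(r.sense()['tcp_pos']);R=np.array(r.sense()['ee_rot']);print(proj(p,T),proj(p,T+R[:,0]*.05))
t=load('top0');s=load('scene0')
# column top cap: top view corners 
for off in (-.003,0,.0035):
  print(off,[proj(t,np.append(S+d*(-.099+a)+n*(off+b),.274)).round(1).tolist() for a in(-.015,.015) for b in(-.015,.015)],[proj(s,np.append(S+d*(-.099+a)+n*(off+b),.274)).round(1).tolist() for a in(-.015,.015) for b in(-.015,.015)])
```

```text
-0.003 -0.084 0.03 [[304.9, 347.0], [332.1, 347.8]]
-0.003 -0.084 0.1 [[298.8, 387.6], [330.8, 388.7]]
-0.003 -0.114 0.03 [[304.8, 370.5], [331.5, 371.4]]
-0.003 -0.114 0.1 [[298.8, 414.2], [330.1, 415.3]]
0 -0.084 0.03 [[307.6, 347.1], [334.8, 347.9]]
0 -0.084 0.1 [[302.0, 387.7], [334.0, 388.8]]
0 -0.114 0.03 [[307.5, 370.6], [334.2, 371.5]]
0 -0.114 0.1 [[302.0, 414.3], [333.2, 415.4]]
0.0035 -0.084 0.03 [[310.8, 347.2], [338.0, 348.0]]
0.0035 -0.084 0.1 [[305.7, 387.9], [337.7, 388.9]]
0.0035 -0.114 0.03 [[310.6, 370.7], [337.3, 371.6]]
0.0035 -0.114 0.1 [[305.6, 414.5], [336.9, 415.5]]
[326.63279361 324.15755126] [327.36262686 275.7967565 ]
-0.003 [[413.6, 182.3], [407.8, 171.9], [402.9, 187.6], [397.2, 177.1]] [[461.4, 202.7], [458.4, 195.0], [447.2, 202.6], [444.6, 194.9]]
0 [[413.0, 181.3], [407.3, 170.9], [402.4, 186.6], [396.6, 176.1]] [[461.1, 201.9], [458.1, 194.3], [447.0, 201.8], [444.3, 194.2]]
0.0035 [[412.3, 180.1], [406.6, 169.6], [401.7, 185.3], [396.0, 174.9]] [[460.8, 201.0], [457.8, 193.4], [446.7, 200.9], [444.0, 193.3]]
```

Emit:
apply_moves --pt "-0.003 -0.005 0.01" --pt "-0.001 -0.005 0.009" --twist '[1.2, 0]' --claw '[0, 0]'

```text
time_s: 12.45
tcp_pos: [0.4232, -0.0506, 0.2835]
ee_rot: [[-0.026, 0.883, 0.468], [-0.001, 0.468, -0.884], [-1.0, -0.024, -0.012]]
wrist_force: [0.2, -0.2, -3.9]
gripper_width: 0.156
```

```bash
python3 hold.py 3; python3 rel.py .4241 -.0529 .2825;python3 rel.py .452 -.106 .2825; python3 -c "
from h import *
p=shot('wrist','w5');im=p['pixels'][:,:,::-1]
a=cv2.resize(im[275:425,250:410],(640,600),interpolation=cv2.INTER_CUBIC)
cv2.imwrite('pics/c8.png',np.clip(a.astype(float)*1.6,0,255).astype(np.uint8))"
```

```text
12.6 [ 0.4229 -0.0508  0.2832] rel [0.0006 0.0001 0.0025] yaw 27.77 [[-0.027, 0.885, 0.466], [-0.0, 0.466, -0.885], [-1.0, -0.024, -0.012]] [ 0.52226806 -0.12107853 -4.2282494 ] 0.1593760758208571
12.6 [ 0.4229 -0.0508  0.2832] rel [-0.0001  0.0001  0.0624] yaw 27.77 [[-0.027, 0.885, 0.466], [-0.0, 0.466, -0.885], [-1.0, -0.024, -0.012]] [ 0.52226806 -0.12107853 -4.2282494 ] 0.1593760758208571
```

View pics/c8.png

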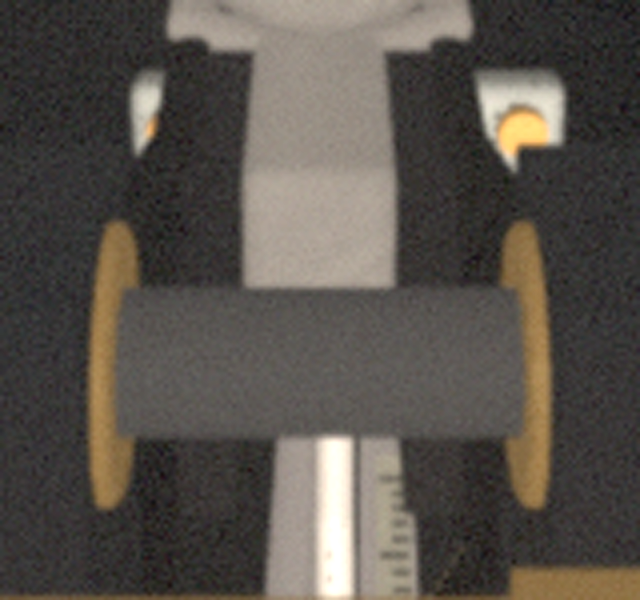

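Emit:
apply_moves --pt "0 0.0015 0.01" --pt "0 0 0.012" --pt "0 0 0.01" --twist '[0, 0, 0]' --claw '[0, 0, 0]'

```text
time_s: 12.95
tcp_pos: [0.4401, -0.0794, 0.2828]
ee_rot: [[-0.026, 0.883, 0.468], [0.0, 0.468, -0.884], [-1.0, -0.023, -0.012]]
wrist_force: [0.6, -1.1, -3.9]
gripper_width: 0.159
```

```bash
python3 hold.py 2; python3 rel.py .4535 -.1053 .2825; python3 -c "
from h import *
p=shot('wrist','w6');im=p['pixels'][:,:,::-1]
a=cv2.resize(im[275:425,250:410],(400,375),interpolation=cv2.INTER_CUBIC)
s=shot('scene','s6');b=cv2.resize(s['pixels'][150:260,340:470,::-1],(390,330),interpolation=cv2.INTER_CUBIC)
c=np.zeros((375,800,3),np.uint8);c[:,:400]=np.clip(a.astype(float)*1.6,0,255);c[:330,405:795]=b
cv2.imwrite('pics/c9.png',c)"
```

```text
13.05 [ 0.4403 -0.0797  0.2826] rel [-0.0002 -0.0003  0.0288] yaw 27.82 [[-0.027, 0.884, 0.466], [-0.0, 0.467, -0.885], [-1.0, -0.024, -0.012]] [-0.10234678 -0.01641877 -4.35686965] 0.15602865449545242
```

View pics/c9.png

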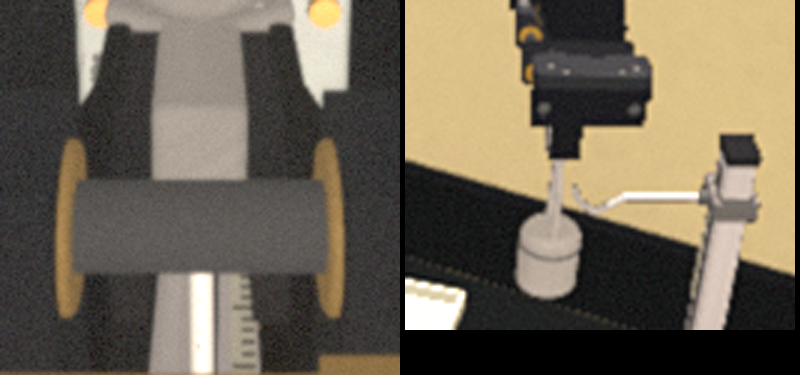

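Emit:
apply_moves --pt "0 0 0.01" --pt "0 0 0.01" --pt "0 0 0.007" --twist '[0, 0, 0]' --claw '[0, 0, 0]'

```text
time_s: 13.45
tcp_pos: [0.4526, -0.1036, 0.2823]
ee_rot: [[-0.027, 0.883, 0.469], [0.001, 0.469, -0.883], [-1.0, -0.023, -0.013]]
wrist_force: [0.3, 0.0, -3.7]
gripper_width: 0.156
```

```bash
python3 hold.py 2; python3 rel.py .4535 -.1053 .251
cat > snap.py <<'E'
import sys
from h import *
n=sys.argv[1]
p=shot('wrist','w'+n);im=p['pixels'][:,:,::-1]
a=cv2.resize(im[275:425,250:410],(400,375),interpolation=cv2.INTER_CUBIC)
s=shot('scene','s'+n);b=cv2.resize(s['pixels'][170:270,380:480,::-1],(400,400),interpolation=cv2.INTER_CUBIC)
c=np.zeros((400,800,3),np.uint8);c[:375,:400]=np.clip(a.astype(float)*1.6,0,255);c[:,400:]=b
cv2.imwrite('pics/d'+n+'.png',c)
E
python3 snap.py 7
```

```text
13.55 [ 0.4526 -0.1038  0.2822] rel [0.0311 0.0008 0.0022] yaw 27.91 [[-0.027, 0.883, 0.468], [0.0, 0.468, -0.884], [-1.0, -0.024, -0.013]] [-0.4078256  -0.65663748 -4.88468487] 0.1586767412544222
```

View pics/d7.png

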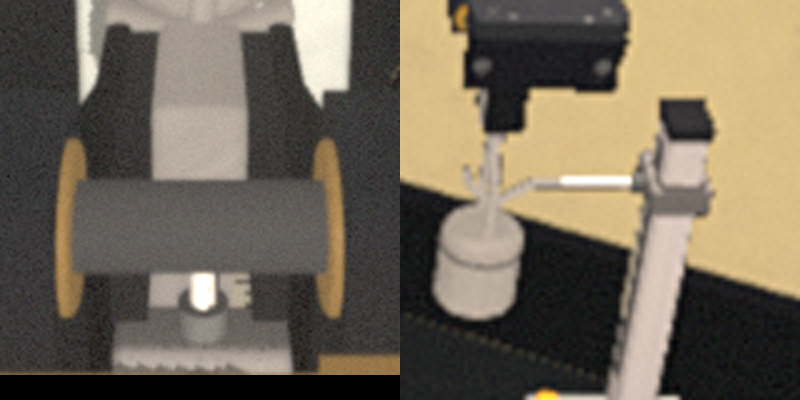

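Emit:
apply_moves --pt "0.006 0.0005 0.001" --pt "0.007 0 0.001" --pt "0.006 0 0" --twist '[0, 0, 0]' --claw '[0, 0, 0]'

```text
time_s: 13.95
tcp_pos: [0.4531, -0.1043, 0.2624]
ee_rot: [[-0.026, 0.883, 0.469], [0.001, 0.469, -0.883], [-1.0, -0.022, -0.013]]
wrist_force: [0.2, 0.1, -3.8]
gripper_width: 0.158
```

```bash
python3 hold.py 2; python3 rel.py .4535 -.1053 .251
```

```text
14.05 [ 0.4524 -0.1042  0.2618] rel [0.0107 0.0008 0.0016] yaw 27.98 [[-0.028, 0.883, 0.469], [0.001, 0.469, -0.883], [-1.0, -0.024, -0.015]] [-0.04782911 -0.98093707 -3.72312381] 0.15941501003321534
```

Emit:
apply_moves --pt "0.004 0.0008 0.001" --pt "0.004 0 0.0006" --pt "0.003 0 0" --pt "0.003 0 0" --twist '[0, 0, 0, 0]' --claw '[0, 0, 0, 0]'

```text
time_s: 14.45
tcp_pos: [0.4541, -0.1052, 0.2472]
ee_rot: [[-0.027, 0.883, 0.469], [0.001, 0.47, -0.883], [-1.0, -0.023, -0.013]]
wrist_force: [0.2, -1.3, -3.5]
gripper_width: 0.159
```

```bash
python3 hold.py 2; python3 rel.py .4535 -.1053 .251; python3 snap.py 8
```

```text
14.55 [ 0.4537 -0.1052  0.247 ] rel [-0.004  -0.0003 -0.0001] yaw 28.01 [[-0.028, 0.883, 0.469], [0.001, 0.47, -0.883], [-1.0, -0.024, -0.014]] [-0.70209135  0.40188673 -3.1749656 ] 0.15457061418575618
```

View pics/d8.png

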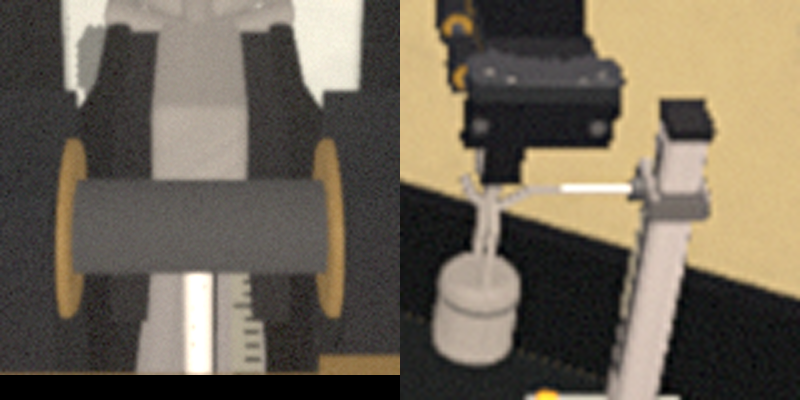

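Emit:
apply_moves --pt "0.003 0 0" --pt "0.004 0 0" --pt "0.004 0 0" --pt "0.004 0 0" --pt "0.004 0 0" --pt "0.003 0 0" --twist '[0, 0, 0, 0, 0, 0]' --claw '[0, 0, 0, 0, 0, 0]'

```text
time_s: 15.25
tcp_pos: [0.4539, -0.1053, 0.2252]
ee_rot: [[-0.024, 0.882, 0.47], [0.001, 0.47, -0.883], [-1.0, -0.021, -0.012]]
wrist_force: [-0.7, -0.1, -1.1]
gripper_width: 0.157
```

```bash
cat > f.py <<'E'
import sys
from h import *
f=[]
for i in range(int(sys.argv[1])):
    imaging.capture('wrist'); f.append(r.sense()['wrist_force'])
print(np.mean(f,0),np.std(f,0)/len(f)**.5)
E
python3 f.py 5; python3 rel.py .4535 -.1053 .205
```

```text
[-0.31025492  0.08197368 -1.57175734] [0.36237776 0.12998229 0.07411995]
15.5 [ 0.4538 -0.1054  0.2256] rel [0.0206 0.0002 0.    ] yaw 28.04 [[-0.025, 0.882, 0.47], [0.001, 0.47, -0.883], [-1.0, -0.022, -0.012]] [-1.52765121  0.43855618 -1.68837316] 0.15589980624907493
```

Emit:
apply_moves --pt "0.002 0 0" --pt "0.003 0 0" --pt "0.003 0 0" --pt "0.003 0 0" --pt "0.002 0 0" --twist '[0, 0, 0, 0, 0]' --claw '[0, 0, 0, 0, 0]'

```text
time_s: 16.0
tcp_pos: [0.4537, -0.1054, 0.2125]
ee_rot: [[-0.023, 0.882, 0.47], [0.0, 0.47, -0.883], [-1.0, -0.02, -0.011]]
wrist_force: [-0.8, -0.1, -0.9]
gripper_width: 0.16
```

```bash
python3 f.py 8; python3 rel.py .4535 -.1053 .209
```

```text
[-0.86320499  0.28988816 -0.72553534] [0.16493266 0.1542346  0.20872116]
16.4 [ 0.4538 -0.1054  0.2129] rel [ 0.0039 -0.0001 -0.0002] yaw 28.04 [[-0.023, 0.882, 0.47], [0.001, 0.47, -0.883], [-1.0, -0.02, -0.011]] [-1.3788069  -0.32115671 -0.89574534] 0.15901968371583605
```

Emit:
apply_moves --pt "0.002 0 0" --pt "0.002 0 0" --pt "0.0015 0 0" --twist '[0, 0, 0]' --claw '[0, 0, 0]'

```text
time_s: 16.7
tcp_pos: [0.4537, -0.1054, 0.2074]
ee_rot: [[-0.022, 0.882, 0.47], [0.001, 0.47, -0.883], [-1.0, -0.019, -0.011]]
wrist_force: [-0.6, 0.5, 0.4]
gripper_width: 0.154
```

```bash
python3 f.py 16; python3 rel.py .4535 -.1053 .209
```

```text
[-1.02316963  0.53200696  0.06528884] [0.11008548 0.1814955  0.10314782]
17.5 [ 0.4537 -0.1054  0.2076] rel [-0.0014 -0.0002 -0.0002] yaw 28.04 [[-0.022, 0.882, 0.47], [0.001, 0.47, -0.883], [-1.0, -0.019, -0.011]] [-0.35689566  1.0214533   0.4380187 ] 0.16065030632078495
```

Emit:
apply_moves --pt "0 0 0" --twist '[0]' --claw '[0.6]'

```text
time_s: 17.6
tcp_pos: [0.4542, -0.1054, 0.2077]
ee_rot: [[-0.021, 0.882, 0.47], [0.0, 0.47, -0.883], [-1.0, -0.018, -0.01]]
wrist_force: [-0.8, 0.8, 0.0]
gripper_width: 0.193
```

Run:
```python
from h import *
S=load('s8')
for i in range(8):
    p=imaging.capture('scene'); s=r.sense()
    if i in(0,2,4,7): cv2.imwrite(f'pics/r{i}.png',cv2.resize(p['pixels'][170:290,380:480,::-1],(400,480)))
    print(s['time_s'],round(s['gripper_width'],3),np.round(s['tcp_pos'],4),np.round(s['wrist_force'],1))
cv2.imwrite('pics/r.png',np.hstack([cv2.imread(f'pics/r{i}.png')[:,60:260] for i in(0,2,4,7)]))
```

```text
17.65 0.228 [ 0.4543 -0.1054  0.2078] [ 0.7 -0.3 -0. ]
17.7 0.262 [ 0.4543 -0.1054  0.2078] [-0.4 -0.6  0.2]
17.75 0.308 [ 0.4542 -0.1054  0.2077] [-0.6  0.3 -0.1]
17.8 0.346 [ 0.4541 -0.1054  0.2077] [-0.3 -0.  -0.4]
17.85 0.39 [ 0.454  -0.1054  0.2077] [-1.  -0.8 -0.3]
17.9 0.439 [ 0.4539 -0.1054  0.2076] [0.1 0.  0.4]
17.95 0.48 [ 0.4539 -0.1054  0.2076] [-0.4 -0.2  0. ]
18.0 0.522 [ 0.4538 -0.1054  0.2076] [-0.5  0.3  0.4]
```

View pics/r.png

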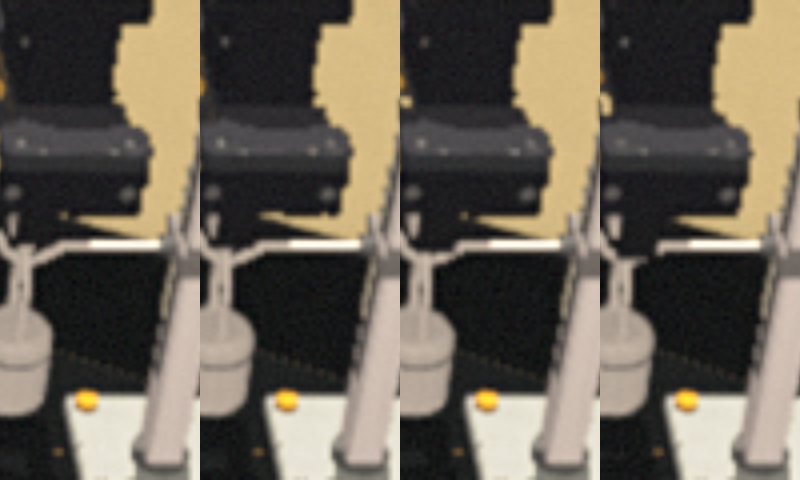

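```bash
python3 - <<'E'
from h import *
ref=None
for i in range(60):
    p=imaging.capture('scene')
    g=p['pixels'][215:290,375:440].astype(np.float32).mean(2)
    if i%6==5:
        if ref is not None:
            print(round(r.sense()['time_s'],2),np.round(cv2.phaseCorrelate(ref,g)[0],3),round(float(np.abs(g-ref).mean()),2))
        ref=g
E
python3 rel.py .4535 -.1053 .209; python3 snap.py 9
```

```text
18.6 [0.031 0.551] 2.94
18.9 [-0.018  0.463] 2.86
19.2 [0.009 0.478] 2.8
19.5 [-0.003  0.523] 2.83
19.8 [0.021 0.472] 2.75
20.1 [-0.003  0.48 ] 2.76
20.4 [0.015 0.474] 2.8
20.7 [0.001 0.522] 2.79
21.0 [-0.056  0.471] 2.74
21.0 [ 0.4538 -0.1054  0.2076] rel [-0.0014 -0.0002 -0.0002] yaw 28.04 [[-0.022, 0.882, 0.47], [0.001, 0.47, -0.883], [-1.0, -0.019, -0.011]] [ 0.53282037 -0.11544137  0.14624874] 0.5980641403556142
```

View pics/d9.png

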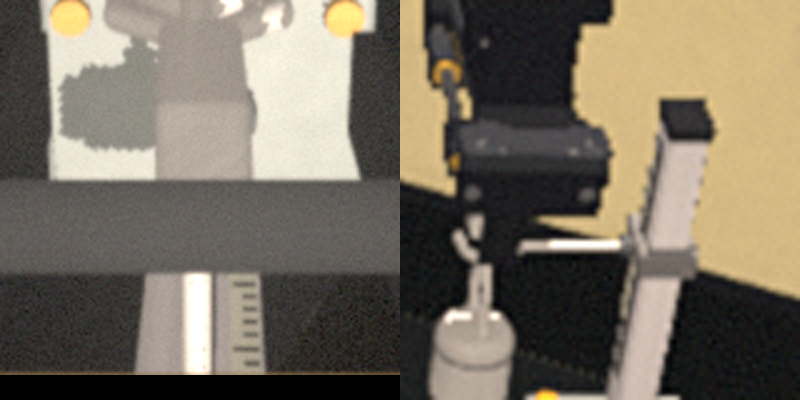

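View pics/w9.png

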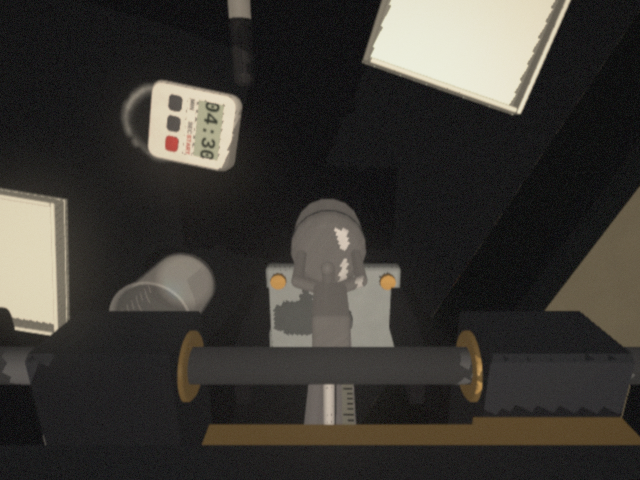

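Run:
```python
from h import *
c=[]
for i in range(24):
    p=imaging.capture('scene'); g=p['pixels'].astype(np.float32).mean(2)
    # arm columns between px 411..432 ; rows 225..238
    w=np.clip(g[222:242,414:432]-70,0,None); y=(w*np.arange(222,242)[:,None]).sum()/w.sum(); c.append(y)
print(np.round(c,2), np.std(c), r.sense()['time_s'])
```

```text
[228.29 228.29 228.29 228.29 228.3  228.29 228.3  228.29 228.3  228.29
 228.3  228.29 228.29 228.29 228.3  228.3  228.29 228.3  228.29 228.29
 228.3  228.29 228.29 228.29] 0.0028217447609907437 22.3
```

Emit:
apply_moves --pt "0 0.0004 0" --twist '[0]' --claw '[0]'

```text
time_s: 22.4
tcp_pos: [0.4541, -0.1052, 0.2075]
ee_rot: [[-0.022, 0.882, 0.47], [0.001, 0.47, -0.883], [-1.0, -0.019, -0.011]]
wrist_force: [-0.4, 0.4, 1.3]
gripper_width: 0.567
```

```bash
python3 hold.py 12; python3 rel.py .4535 -.1053 .26; python3 f.py 5
```

```text
23.0 [ 0.4538 -0.1054  0.2075] rel [-0.0525 -0.0013 -0.0008] yaw 28.04 [[-0.023, 0.882, 0.47], [0.0, 0.47, -0.883], [-1.0, -0.02, -0.011]] [-0.07556515 -0.90693754 -0.0736173 ] 0.16053767470848804
[-0.80630292 -0.75151832  0.01979984] [0.2710558  0.22605345 0.19871456]
```

Emit:
apply_moves --pt "-0.002 0 0" --pt "-0.003 0 0" --pt "-0.0035 0 0" --pt "-0.004 0 0" --pt "-0.004 0 0" --pt "-0.004 0 0" --pt "-0.004 0 0" --pt "-0.004 0 0" --twist '[0, 0, 0, 0, 0, 0, 0, 0]' --claw '[0, 0, 0, 0, 0, 0, 0, 0]'

```text
time_s: 24.05
tcp_pos: [0.4537, -0.1053, 0.2371]
ee_rot: [[-0.025, 0.883, 0.469], [0.001, 0.47, -0.883], [-1.0, -0.022, -0.013]]
wrist_force: [0.5, -0.9, -3.6]
gripper_width: 0.158
```

```bash
python3 hold.py 1; python3 rel.py .4535 -.1053 .286
```

```text
24.1 [ 0.4539 -0.1053  0.2378] rel [-0.0482 -0.0014 -0.0008] yaw 28.02 [[-0.025, 0.883, 0.47], [0.001, 0.47, -0.883], [-1.0, -0.021, -0.012]] [-0.56284767 -0.44517296 -1.92961612] 0.15853668013069086
```

Going well; the hook is rising slowly. I'll continue up past its unloaded position.

Emit:
apply_moves --pt "-0.003 0 0" --pt "-0.004 0 0" --pt "-0.004 0 0" --pt "-0.004 0 0" --pt "-0.004 0 0" --pt "-0.004 0 0" --pt "-0.004 0 0" --twist '[0, 0, 0, 0, 0, 0, 0]' --claw '[0, 0, 0, 0, 0, 0, 0]'

```text
time_s: 24.8
tcp_pos: [0.454, -0.1044, 0.2652]
ee_rot: [[-0.027, 0.883, 0.469], [0.003, 0.469, -0.883], [-1.0, -0.022, -0.015]]
wrist_force: [-0.3, -0.9, -4.2]
gripper_width: 0.158
```

```bash
python3 hold.py 2; python3 rel.py .4535 -.1053 .286
```

```text
24.9 [ 0.4545 -0.1045  0.2657] rel [-0.0203 -0.0017 -0.0001] yaw 28.0 [[-0.025, 0.883, 0.469], [0.003, 0.469, -0.883], [-1.0, -0.021, -0.014]] [ 0.00853993 -0.14483747 -4.00206018] 0.1580824409941009
```

Emit:
apply_moves --pt "-0.006 -0.0005 0" --pt "-0.006 -0.0005 0" --pt "-0.005 0 0" --twist '[0, 0, 0]' --claw '[0, 0, 0]'

```text
time_s: 25.2
tcp_pos: [0.4533, -0.105, 0.283]
ee_rot: [[-0.028, 0.883, 0.469], [0.003, 0.469, -0.883], [-1.0, -0.023, -0.016]]
wrist_force: [-0.1, 0.7, -3.5]
gripper_width: 0.158
```

```bash
python3 hold.py 2; python3 rel.py .4535 -.1053 .285; python3 snap.py 10
```

```text
25.3 [ 0.454  -0.105   0.2836] rel [-0.0014 -0.0006  0.    ] yaw 27.99 [[-0.025, 0.883, 0.469], [0.003, 0.469, -0.883], [-1.0, -0.021, -0.014]] [-0.09379213 -0.36573209 -4.13561847] 0.15845252207346935
```

View pics/d10.png

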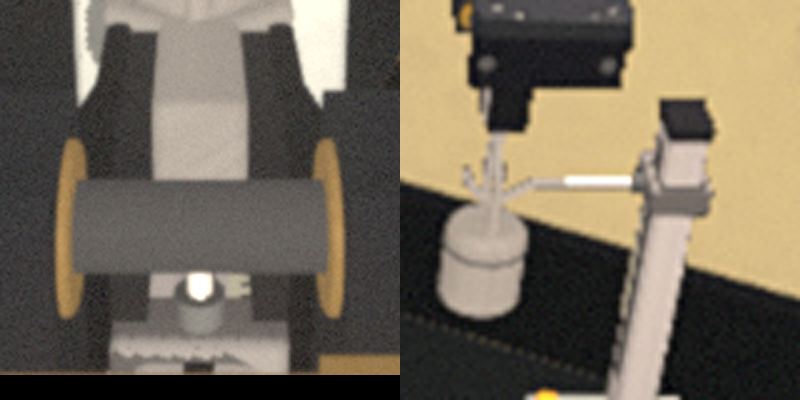

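Emit:
apply_moves --pt "0 0 -0.006" --pt "0 0 -0.01" --pt "0 0 -0.01" --pt "0 0 -0.01" --twist '[0, 0, 0, 0]' --claw '[0, 0, 0, 0]'

```text
time_s: 25.8
tcp_pos: [0.4347, -0.0713, 0.282]
ee_rot: [[-0.03, 0.884, 0.467], [0.003, 0.467, -0.884], [-1.0, -0.025, -0.017]]
wrist_force: [0.7, 0.2, -4.3]
gripper_width: 0.157
```

```bash
python3 hold.py 2; python3 rel.py .4535 -.1053 .285
```

```text
25.9 [ 0.4345 -0.071   0.2822] rel [-0.0035  0.0006  0.0391] yaw 27.97 [[-0.03, 0.883, 0.468], [0.004, 0.469, -0.883], [-1.0, -0.025, -0.017]] [-0.79909816 -0.21204938 -4.1148122 ] 0.16104575312935487
```

Emit:
apply_moves --pt "0 0 -0.015" --pt "0 0 -0.025" --pt "0 0.02 -0.02" --pt "0 0.025 -0.02" --pt "0 0.025 -0.02" --pt "0 0.018 -0.014" --pt "0 0.008 -0.006" --twist '[0, 0, 0, 0, 0, 0, 0]' --claw '[0, 0, 0, 0, 0, 0, 0]'

```text
time_s: 26.6
tcp_pos: [0.469, 0.0729, 0.2831]
ee_rot: [[-0.034, 0.872, 0.488], [0.019, 0.489, -0.872], [-0.999, -0.02, -0.033]]
wrist_force: [-1.2, 0.1, -4.5]
gripper_width: 0.155
```

```bash
python3 hold.py 3; python3 rel.py .466 .086 .145; python3 -c "
from h import *
p=shot('wrist','w11');shot('scene','s11')
print([(x['p'],np.round(x['centre'])) for x in imaging.regions_of('tray',p)])
"
```

```text
26.75 [0.4678 0.0713 0.2829] rel [ 0.1381  0.0086 -0.0092] yaw 29.15 [[-0.035, 0.873, 0.486], [0.018, 0.487, -0.873], [-0.999, -0.022, -0.033]] [-0.82378318 -0.48403606 -3.97609572] 0.16034312293183814
[(0.88, array([ 35., 330.])), (0.65, array([349., 173.]))]
```

View pics/w11.png

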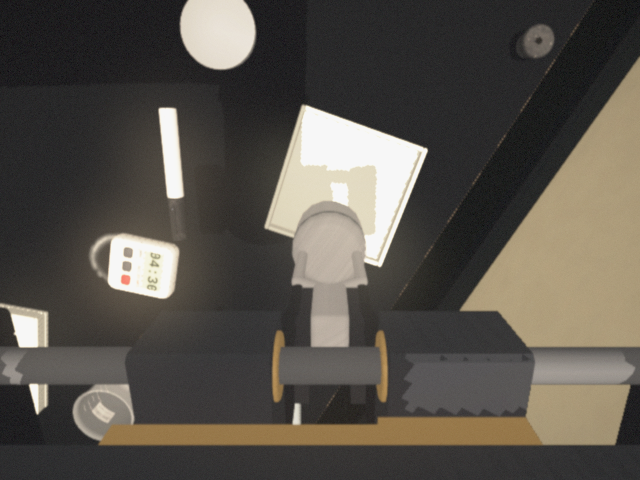

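View pics/s11.png

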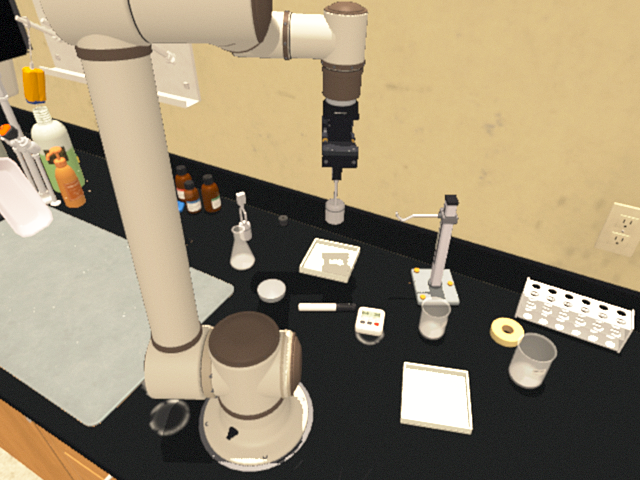

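Run:
```python
from h import *
p=load('w11'); print(np.mean([atz(p,c,.018)[:2] for c in [(304,106),(427,150),(380,265),(265,228)]],0))
```

```text
[0.47046902 0.08615087]
```

Emit:
apply_moves --pt "0.02 0.008 -0.009" --pt "0.03 0 0" --twist '[0, 0]' --claw '[0, 0]'

```text
time_s: 27.1
tcp_pos: [0.4727, 0.0793, 0.2371]
ee_rot: [[-0.025, 0.872, 0.489], [0.028, 0.49, -0.872], [-0.999, -0.008, -0.036]]
wrist_force: [-0.5, -0.0, -4.0]
gripper_width: 0.164
```

```bash
python3 hold.py 3; python3 rel.py .466 .086 .145
```

```text
27.25 [0.4699 0.0778 0.2349] rel [ 0.0902  0.0023 -0.0057] yaw 29.31 [[-0.034, 0.872, 0.489], [0.023, 0.489, -0.872], [-0.999, -0.019, -0.037]] [ 0.68531242  0.18945871 -3.25908402] 0.15882149026539902
```

Emit:
apply_moves --pt "0.015 0.001 -0.005" --pt "0.02 0 -0.002" --pt "0.02 0 0" --pt "0.015 0 0" --twist '[0, 0, 0, 0]' --claw '[0, 0, 0, 0]'

```text
time_s: 27.65
tcp_pos: [0.4722, 0.0841, 0.1732]
ee_rot: [[-0.018, 0.87, 0.492], [0.031, 0.493, -0.87], [-0.999, -0.0, -0.035]]
wrist_force: [-0.1, 0.2, -3.4]
gripper_width: 0.159
```

```bash
python3 hold.py 3; python3 rel.py .468 .086 .142; python3 -c "
from h import *
p=shot('wrist','w12');s=shot('scene','s12')
cv2.imwrite('pics/c12.png',cv2.resize(s['pixels'][150:290,280:400,::-1],(514,600),interpolation=cv2.INTER_CUBIC))"
```

```text
27.8 [0.4719 0.084  0.1732] rel [ 0.0313 -0.0024 -0.0026] yaw 29.52 [[-0.019, 0.87, 0.492], [0.03, 0.493, -0.87], [-0.999, -0.002, -0.035]] [ 0.13808431 -0.28591011 -3.51415165] 0.15869525982462898
```

View pics/c12.png

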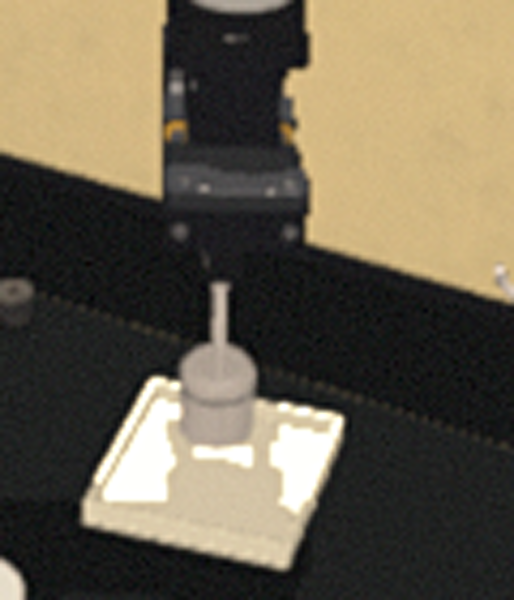

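Emit:
apply_moves --pt "0.008 -0.001 -0.001" --pt "0.008 -0.001 -0.001" --pt "0.005 0 0" --pt "0.003 0 0" --twist '[0, 0, 0, 0]' --claw '[0, 0, 0, 0]'

```text
time_s: 28.3
tcp_pos: [0.4714, 0.0864, 0.1517]
ee_rot: [[-0.01, 0.87, 0.493], [0.034, 0.493, -0.869], [-0.999, 0.008, -0.035]]
wrist_force: [-0.1, 0.2, -3.5]
gripper_width: 0.155
```

```bash
python3 f.py 4; python3 rel.py .468 .086 .139
```

```text
[-0.20770989  0.43495486 -4.29888967] [0.23828016 0.23133773 0.05753337]
28.5 [0.4717 0.0865 0.1521] rel [ 0.0131 -0.0035 -0.001 ] yaw 29.56 [[-0.01, 0.87, 0.493], [0.034, 0.493, -0.869], [-0.999, 0.008, -0.035]] [ 0.1444217  -0.18780851 -4.40049967] 0.1580066742839579
```

Emit:
apply_moves --pt "0.002 0 0" --pt "0.0025 0 0" --pt "0.0025 0 0" --twist '[0, 0, 0]' --claw '[0, 0, 0]'

```text
time_s: 28.8
tcp_pos: [0.4724, 0.087, 0.1455]
ee_rot: [[-0.008, 0.87, 0.494], [0.035, 0.494, -0.869], [-0.999, 0.01, -0.034]]
wrist_force: [-0.2, -0.4, -4.1]
gripper_width: 0.157
```

```bash
python3 f.py 4; python3 rel.py .468 .086 .139
```

```text
[-0.14654776 -0.55788252 -4.72225942] [0.19112988 0.2349933  0.30297259]
29.0 [0.4722 0.0869 0.1455] rel [ 0.0065 -0.0042 -0.0011] yaw 29.57 [[-0.009, 0.87, 0.494], [0.035, 0.494, -0.869], [-0.999, 0.01, -0.034]] [ 0.45707428 -0.29587285 -4.63229833] 0.1600053411504915
```

Emit:
apply_moves --pt "0.0015 0 0" --pt "0.0015 0 0" --twist '[0, 0]' --claw '[0, 0]'

```text
time_s: 29.2
tcp_pos: [0.4725, 0.0871, 0.1426]
ee_rot: [[-0.008, 0.87, 0.494], [0.035, 0.494, -0.869], [-0.999, 0.011, -0.034]]
wrist_force: [0.4, -0.2, -3.8]
gripper_width: 0.16
```

```bash
python3 f.py 4; python3 rel.py .468 .086 .139
```

```text
[-0.01757753 -0.01333853 -3.90811751] [0.2569153  0.19141618 0.16079958]
29.4 [0.4725 0.0871 0.1427] rel [ 0.0036 -0.0045 -0.0011] yaw 29.58 [[-0.008, 0.87, 0.494], [0.035, 0.494, -0.869], [-0.999, 0.01, -0.034]] [-0.34042255 -0.06022515 -3.62767777] 0.15907501872435612
```

Emit:
apply_moves --pt "0.0015 0 0" --pt "0.0015 0 0" --twist '[0, 0]' --claw '[0, 0]'

```text
time_s: 29.6
tcp_pos: [0.4727, 0.0873, 0.1397]
ee_rot: [[-0.007, 0.87, 0.494], [0.035, 0.494, -0.869], [-0.999, 0.011, -0.034]]
wrist_force: [0.1, -1.1, -3.4]
gripper_width: 0.162
```

```bash
python3 f.py 4; python3 rel.py .468 .086 .139
```

```text
[-0.24144147 -0.07992935 -3.96094205] [0.15726887 0.30726683 0.25469606]
29.8 [0.4726 0.0873 0.1398] rel [ 0.0007 -0.0047 -0.0011] yaw 29.59 [[-0.007, 0.87, 0.494], [0.035, 0.494, -0.869], [-0.999, 0.011, -0.034]] [-0.53325563 -0.50753055 -3.97830549] 0.15768185119791792
```

Emit:
apply_moves --pt "0.0015 0 0" --pt "0.001 0 0" --twist '[0, 0]' --claw '[0, 0]'

```text
time_s: 30.0
tcp_pos: [0.4731, 0.0875, 0.1378]
ee_rot: [[-0.006, 0.869, 0.494], [0.035, 0.494, -0.869], [-0.999, 0.012, -0.034]]
wrist_force: [-1.5, 0.6, 1.8]
gripper_width: 0.154
```

```bash
python3 f.py 4; python3 rel.py .468 .086 .139
```

```text
[-0.97030296 -0.1472889   0.00118516] [0.28463626 0.34196829 0.18169824]
30.2 [0.473  0.0875 0.1378] rel [-0.0012 -0.005  -0.0012] yaw 29.6 [[-0.006, 0.869, 0.494], [0.035, 0.494, -0.869], [-0.999, 0.012, -0.034]] [-1.41909657 -0.73682028 -0.21523372] 0.16171141510353798
```

Emit:
apply_moves --pt "0 0 0" --twist '[0]' --claw '[0.8]'

```text
time_s: 30.3
tcp_pos: [0.4736, 0.0877, 0.1383]
ee_rot: [[-0.005, 0.869, 0.494], [0.036, 0.494, -0.869], [-0.999, 0.014, -0.034]]
wrist_force: [0.3, -0.9, 0.5]
gripper_width: 0.193
```

```bash
python3 hold.py 15; python3 rel.py .468 .086 .139; python3 snap.py 13
```

```text
31.05 [0.4729 0.0875 0.1378] rel [-0.0012 -0.005  -0.0012] yaw 29.6 [[-0.006, 0.869, 0.494], [0.035, 0.494, -0.869], [-0.999, 0.012, -0.034]] [ 0.29884803 -0.10145076 -1.19861226] 0.7770129793752235
```

View pics/w13.png

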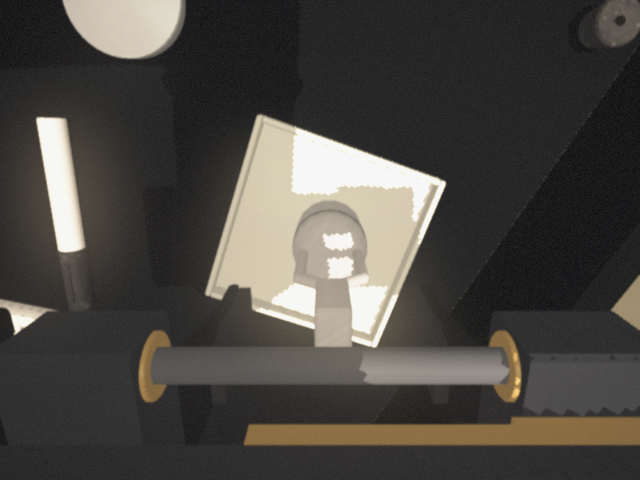

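The weight stands inside the tray with the block between the open fingers, at column 332. Next I'll raise the arm clear.

Emit:
apply_moves --pt "-0.01 0.0005 0" --pt "-0.02 0 0" --pt "-0.03 0 0" --pt "-0.04 0 0" --pt "-0.03 0 0" --pt "-0.01 0 0" --twist '[0, 0, 0, 0, 0, 0]' --claw '[0.8, 0.8, 0.8, 0.8, 0.8, 0.8]'

```text
time_s: 31.75
tcp_pos: [0.474, 0.0811, 0.2844]
ee_rot: [[-0.01, 0.869, 0.495], [0.034, 0.495, -0.868], [-0.999, 0.008, -0.034]]
wrist_force: [0.2, -0.2, -0.1]
gripper_width: 0.805
```

```bash
python3 hold.py 4; python3 j.py; python3 -c "
from h import *
shot('scene','s14');shot('top','t14')
for n in('s14','t14'):
    p=load(n);a=load({'s14':'s1','t14':'top0'}[n])
    q=np.abs(p['pixels'].astype(int)-a['pixels']).sum(2); print(n,q[215:275,228:260].mean() if n=='s14' else q[190:270,190:235].mean())"
```

```text
31.95 j [  27.847    6.241  -13.856   -2.217  -70.013 -177.448] v [ 0.1   0.95 -1.28  0.01  0.05 -0.03] e [-2.000e-02 -2.582e+01  1.959e+01  4.200e+00 -3.000e-02 -0.000e+00] p [0.4719 0.0807 0.2791] [-9.993e-01 -6.000e-04 -3.640e-02]
s14 9.866666666666667
t14 214.40805555555556
```

View pics/s14.png

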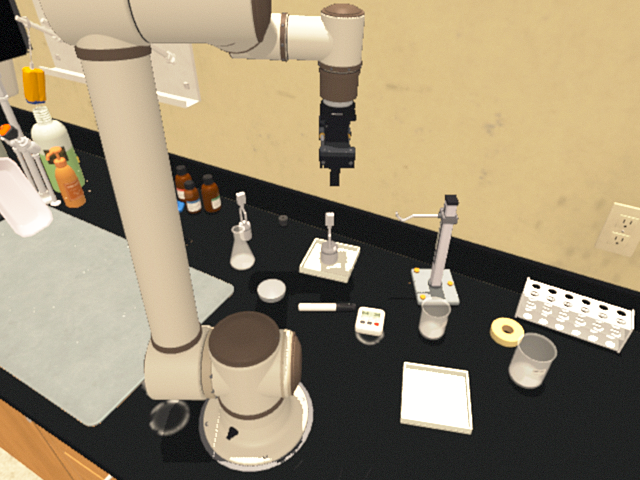

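View pics/t14.png

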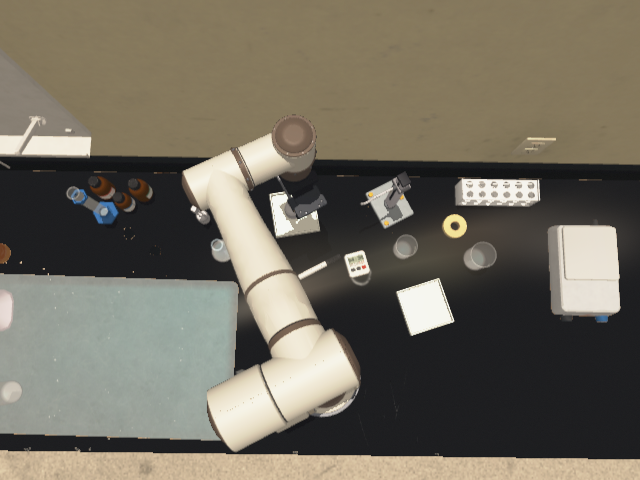

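Joint 6 is at -177.45, right at its range limit of -177.46. I'll turn it away before handing in.

Emit:
apply_moves --pt "0 0 0" --pt "0 0 0" --twist '[-6, -6]' --claw '[0.8, 0.8]'

```text
time_s: 32.25
tcp_pos: [0.4704, 0.0802, 0.2751]
ee_rot: [[-0.026, 0.743, 0.669], [0.027, 0.67, -0.742], [-0.999, -0.001, -0.038]]
wrist_force: [0.5, 0.1, 0.0]
gripper_width: 0.801
```

```bash
python3 hold.py 6; python3 j.py; python3 -c "
from h import *
s=shot('scene','s15')
cv2.imwrite('pics/c15.png',cv2.resize(s['pixels'][190:290,220:460,::-1],(800,333),interpolation=cv2.INTER_CUBIC))"
```

```text
32.55 j [  27.858    6.431  -14.043   -2.217  -69.985 -165.387] v [ 0.   -0.31  0.26 -0.01  0.01  0.45] e [ 0.000e+00 -2.470e+01  1.869e+01  4.030e+00 -7.000e-02 -1.000e-02] p [0.471  0.0804 0.2764] [-0.9993  0.0012 -0.0371]
```

View pics/c15.png

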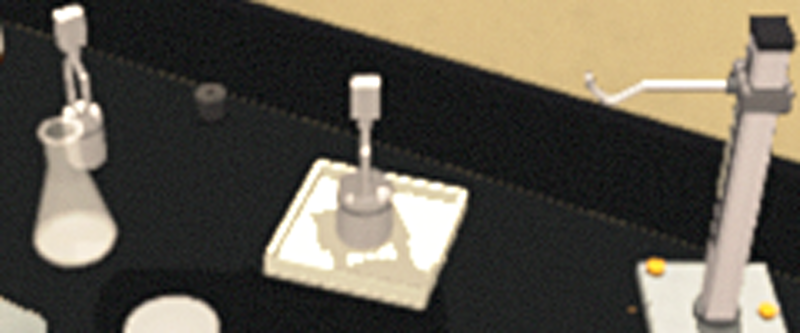

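The weight stands upright in the left tray, the hook is back at its unloaded height, and the gripper is clear.

```bash
python3 -c "
from h import *
print(job.finish_job(), r.sense()['time_s'])"
```

```text
the job is handed in; nothing more can be done
the job is handed in; nothing more can be done
```

I weighed the wide weight on the spring balance, eased it off the hook and stood it upright in the left white tray. The job was handed in at about 32.6 s of the 69 s allowed.

**Weighing:** I lowered the weight on the hook until the wrist force read about 0.07 ± 0.1 N, then let go. The hook barely moved on release. The weight hung untouched for about 4.7 s. Over the last 1.2 s of that, the hook's picture position varied by only 0.003 px. Held in the air, it pulled about 4.2 N (roughly 0.43 kg).

**Final check:** The last scene picture shows the weight upright in the tray and the hook back at its unloaded height. The slim weight and flask look unmoved, and I saw no shift of the beakers. The gripper is clear of everything.

**Checks that disagreed or came close:**
- **Tool tilt:** the tool drifted up to about 2.8° from vertical during moves. The weight was put down leaning about 2° and settled upright.
- **Hook position:** the three cameras disagreed by several millimetres sideways, so I lined up by the wrist camera.
- **Contact height:** the hook took the load about 3–5 mm higher than I expected, so I relied on the force reading.
- **Joint 6:** it read -177.448°, just inside its -177.46° limit, during the final retreat. I turned it back to about -165° before handing in.
- **Top-view comparison:** a before/after check of the slim weight and flask was useless, because the arm was in the way. That check rests on the scene camera.

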